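# Interleave enamelled lamp panels in the stacking jig

## Robot

A 6-joint arm with a two-finger parallel gripper is mounted at the origin on the work surface. World frame = base frame: x ahead of the robot, y to its left, z up, the work surface at z = 0. Lengths are in mm, angles in rad, forces in N, time in s.
With the tool pointing down it reaches from about 350 to 875 mm from the base axis. Payload 4.2 kg.
Tool frame: the origin (TCP) lies midway between the tips of the shut fingers; the grasp point (between the pads) lies 19 mm behind it (arm.tcp_to_grasp is the distance from the TCP to the grasp point, in mm); z points along the fingers, y is the line along which they close (so a half turn about z gives the same grasp; the last joint's range is limited). The gripper opens to 85 mm and grips with 20 to 120 N. Pads are 22 mm wide; open, the fingers measure 114 mm over their backs; the gripper's body (76 mm by 85 mm) begins 54 mm behind the grasp point. The pads swing forward as they close: fully open they stand 13 mm farther back than shut.
Start: joints at [1.491, 0.385, 0.008, 0, -1.194, -0.259], TCP at [207.689, 589.461, 231.312] pointing down, gripper open.
Joint ranges: [-3.14, 3.14], [-1.21, 2.06], [-1.07, 1.41], [-3.16, 2.05], [-2.99, -0.16], [-3.1, 3.1]. Speed limits (rad/s): [2.79, 2.79, 3.14, 3.14, 3.14, 3.14].

## Interface

Orientations are given as a unit quaternion [x, y, z, w].
In Python, from bench import arm gives the robot as it stands.
- The arm moves only by the tool arm_command, never from a script. Its argument "rows" is a list of rows, each a list of 2 entries, a list of its own where there are three numbers: the shift along the tool's x, y, z as a fraction of full scale, then the turn, a rotation vector about the tool's x, y, z as a fraction of full scale. In form: [[[x, y, z], [wx, wy, wz]], ...]. A call has 1 to 5 rows; each row is the pose to reach, as a shift and turn from the pose commanded when the call began, along the tool's axes at that moment, turning the shorter way round; what a row does not reach only later rows make up. Full scale, the value 1, is 0.25 m for a shift and 180 degrees for a turn. A row lasts 1/10 s, in which the tool goes at most 50 mm and 8.59 degrees, less where a joint would pass 70% of its speed; a pose out of reach is approached as far as the arm can. A call with a number of a shift or a turn outside -1 to 1 is refused whole. A call with a gripper value outside its range is refused whole. "grip" is the opening, from 0 (shut) to 1 (fully open), set as the call begins (left out, the last holds). The fingers move at their own pace and stop on an object; the grip force is fixed at half the most. Time passes only in rows, so rows that repeat a pose let the fingers close. It gives the time, the measured TCP pose, the force, the opening and the grip force at its end, in the units of the state.
- arm.read_state(): the state, without advancing time (a new reading comes with each control period).
- arm.get_image(name): name is "side" or "top" or "wrist"; returns (picture, depth): 400x640x3 uint8, blue, green, red; 400x640 float32, mm along the optical axis (not along the pixel's ray), 0 where there is no reading.
- arm.camera_info(name): a dict with "fx", "fy", "cx", "cy" (pixels), "extrinsics" (4x4, takes a point from camera to world coordinates). Camera axes: x right, y down, z forward; pixel columns grow to the right and rows downward; lengths in mm; the calibration is good to about 2 mm. A picture is of the moment at which its call begins: read the wrist's pose just before it. camera_info takes no time and is no camera call; for the wrist camera it gives the pose at the moment of the call.
- arm.job_done(): hands the job in; it is judged then, once.
Trained networks look in the newest picture that a camera, given by its name, has taken for a name from the list of things; names that differ only in an ending like _2 or _b are one class to them, and where a whole thing is asked for, a point or a joint stands for the part that bears it (a point fixed in the world has none). Each returns a list of dicts, best first, with "score" (0 to 1); they miss things now and then, are a little off and sometimes report something else, mostly with a low value. They report only what shows in the picture. A call takes as long as a camera call. They do not tell look-alikes from the thing itself.
- arm.spot_in(camera, query): "position" ([column, row] in pixels, amid what is visible of it).
The state is a dict: "clock": time; "joints": joint angles; "joint_vel": joint speeds; "joint_efforts": joint torques, N m; "position": TCP position; "ee_rot": TCP orientation; "contact_force": force on the tool from outside, world axes, zero at the start; "wrist_torque": the same for the moment, N m; "gripper_width": finger opening in mm; "grasp_force": force on a finger pad.
Only numpy, scipy, OpenCV 4.12 (cv2) and the standard library are available. Lean on these libraries where they do the work, as an engineer would, in place of code of your own. Each camera call takes 0.05 s, during which the arm holds its last target. There are 200 camera calls.

## Task

Use the scraper block to wipe the three brass offcuts off the blue panel in the jig into the jig's steel trough, without touching them with the fingers, and stand the scraper back on the bench. Then slide the cork separator, without lifting it, off the white deck onto that panel until it sits flat and flush against the jig's end stop and side curb, and set the other blue panel gently on top of it, squared flush against the end stop and both side stops, with the separator still flush beneath. Do not bang or press the panels hard and leave everything else on the bench where it is.

Things in the scene. Friction and masses are not known exactly. Their poses are not given: they have to be found in the camera images.
- jig: Fixed stacking jig, 0.24 m long. Origin at bench level under the pocket's centre; +x points away from the robot to the end stop, +y to its left. Sizes in mm in this frame, for its points too: pocket floor z 22, near lip up to z 28; the bottom panel in it (1 mm play) has its top at z 32. Stops at +x and +y, white deck at -y, trough at the open near end (-x).
- home (a point): Point on the jig (x 1, y 1, z 32), level with the bottom panel's top, jig axes. The separator is home when its origin is here, the top panel when its origin is 5 mm above here.
- end_stop (a point): Middle of the top of the end stop's inner face (x 76, y 6, z 50): an aluminium block spanning y -34 to 46, 12 thick, rigid.
- side_curb (a point): Middle of the top of the aluminium side curb's inner face (x 3, y 33, z 35). The curb is 170 long, 12 thick, and carries two side stops up to z 50 with the same inner face, each 25 long, centred at x -52 and x 52; the 79 mm gap between them leaves room for a finger above the curb.
- trough (a point): Centre of the steel trough's floor, where the offcuts go (x -116, y 0, z 4): inside 70 x 102 mm, x -151 to -81, walls to z 24.
- deck (a point): Centre of the white deck's top (x 3, y -84.5, z 33.5): 170 x 101 mm, y -135 to -34, 1.5 mm higher than the bottom panel's top.
- bottom_panel: Blue enamelled panel 150 x 64 x 10 mm (x, y, z) lying loose in the jig's pocket; origin at the centre of its underside.
- separator: Cork-faced rigid board 150 x 64 x 5 mm (x, y, z), about 50 g, lying on the white deck, a little askew and nearer to the robot than its home; origin at the centre of its underside. It slides easily when pushed on an edge; two spread fingertips keep it square.
- top_panel: Second blue enamelled panel 150 x 64 x 12 mm (x, y, z), about 0.2 to 0.45 kg, lying flat on the open bench; origin at the centre of its underside. Can be gripped across its 64 mm width.
- scraper: Scraper block standing on the bench: black rubber foot 24 x 58 x 14 mm (x, y, z) with a wooden block 20 x 52 mm above it up to z = 72 mm; origin at the centre of the underside. Grip the wood across its 20 mm (x). The foot's 58 mm edge covers the panel's width.
- chip1: Brass offcut, a block about 12 x 10 x 10 mm, lying on the bottom panel; origin at the centre of its underside.
- chip2: Brass offcut, a block about 14 x 9 x 9 mm, lying on the bottom panel; origin at the centre of its underside.
- chip3: Brass offcut, a block about 11 x 11 x 9 mm, lying on the bottom panel; origin at the centre of its underside.
- lampshade: Bystander: black bell-shaped lampshade, 124 mm across, 100 mm high; origin centre of underside.
- jar: Bystander: jar with red cap, 64 mm across, 75 mm high; origin centre of underside.
- mug: Bystander: white mug, 80 mm across, 90 mm high; origin centre of underside.
- spool: Bystander: copper-coloured spool, 70 mm across, 50 mm high; origin centre of underside.
- wrench: Bystander: steel wrench lying flat.
- screwdriver: Bystander: screwdriver lying flat.
Not all that is in view belongs to the job. What is shaped like the top_panel but purple or red is not meant.

How it is judged:
By the outcome, as a careful person would: the job done as asked, in the order asked, and still so for the second after the job is handed in, with the robot touching nothing.
It also fails if it takes over 72 s, if anything falls off the work surface, if the arm or the gripper's body presses on something with over 40 N, if the wrist force passes 120 N, or if a joint passes its speed limit or range.

## Working session

There is one attempt and no reset: what is moved stays moved. The work goes in short steps, Python scripts to look and compute and a tool call to move; the robot and the scene stay as the last step left them, time stands still between calls to the robot, and variables do not carry over. Pictures are saved under pics/ and viewed, at most 10 in all, crops included, and the job is handed in when it is done.

Besides the shell and the picture viewer there is one more tool, called after "Emit:" in YAML: its name, and indented under it one key for each argument. arm_command: Moves the arm, as the interface text tells. Shift numbers are shares of 0.25 m and turn numbers shares of 180 degrees, none past 1 either way. Its arguments: {"type":"object","properties":{"rows":{"type":"array","items":{"type":"array"}},"grip":{"type":"number"}},"required":["rows"]}

```bash
ls; mkdir -p pics; cat > h.py <<'E'
import numpy as np, cv2, json
from bench import arm
from scipy.spatial.transform import Rotation as R
def snap(c,name=None):
    info=arm.camera_info(c); im,d=arm.get_image(c)
    np.savez(f'{c}.npz',im=im,d=d,**{k:np.array(info[k]) for k in ['fx','fy','cx','cy','extrinsics']})
    if name: cv2.imwrite(f'pics/{name}.png',im)
    return im,d,info
def cloud(d,info):
    v,u=np.mgrid[:d.shape[0],:d.shape[1]]
    p=np.stack([(u-info['cx'])*d/info['fx'],(v-info['cy'])*d/info['fy'],d],-1)
    T=np.array(info['extrinsics']); return p@T[:3,:3].T+T[:3,3]
E
python3 - <<'E'
from h import *
s=arm.read_state(); print(s['clock'],s['position'],s['ee_rot'],s['gripper_width'])
for c in ['top','side']:
    im,d,i=snap(c,c+'0'); P=cloud(d,i); print(c,i['extrinsics'],i['fx'])
    for q in ['jig','bottom_panel','separator','top_panel','scraper','chip1','lampshade','jar','mug','spool','wrench','screwdriver']:
        for r in arm.spot_in(c,q)[:4]:
            u,v=[int(round(x)) for x in r['position']]; print(q,round(r['score'],2),(u,v),P[v,u].round())
E
```

```text
pics
0.0 [207.50468755 588.9314408  230.23937636] [ 9.85671057e-01 -1.68675437e-01 -1.33745718e-04  1.07030244e-03] 85.58828009906348
top [[-2.64459875e-02 -9.90210846e-01  1.37051417e-01  3.38017112e+02]
 [-9.99643702e-01  2.57001056e-02 -7.20927633e-03  1.03575825e+01]
 [ 3.61646772e-03 -1.37193243e-01 -9.90537700e-01  1.49846486e+03]
 [ 0.00000000e+00  0.00000000e+00  0.00000000e+00  1.00000000e+00]] 447.7846020987021
jig 0.87 (333, 197) [535. -53.  28.]
bottom_panel 0.68 (322, 191) [554. -17.  37.]
bottom_panel 0.24 (337, 199) [527. -66.  31.]
separator 0.59 (346, 193) [546. -96.  38.]
top_panel 0.87 (446, 263) [ 309. -418.   11.]
top_panel 0.64 (386, 260) [ 324. -221.   13.]
top_panel 0.61 (417, 205) [ 503. -334.   11.]
top_panel 0.29 (336, 204) [510. -62.  37.]
scraper 0.58 (242, 213) [485. 242.  71.]
chip1 0.74 (356, 138) [ 723. -133.   67.]
lampshade 0.73 (353, 134) [ 733. -122.   81.]
lampshade 0.3 (334, 203) [514. -55.  33.]
jar 0.78 (204, 154) [680. 363.  76.]
mug 0.75 (437, 158) [ 663. -413.    5.]
mug 0.37 (242, 214) [481. 241.  75.]
spool 0.68 (257, 143) [724. 197.  32.
[... 426 characters left out ...]
 167) [731. -96.  51.]
bottom_panel 0.86 (323, 211) [554.   1.  33.]
separator 0.75 (325, 211) [549.  -2.  33.]
top_panel 0.85 (452, 160) [ 293. -422.   14.]
top_panel 0.75 (425, 195) [ 321. -220.   14.]
top_panel 0.58 (383, 160) [ 496. -314.   12.]
top_panel 0.42 (337, 214) [514.  -9.  31.]
scraper 0.89 (304, 285) [466. 257.  73.]
chip1 0.71 (302, 286) [469. 260.  70.]
lampshade 0.63 (290, 167) [726. -99.  51.]
jar 0.61 (197, 289) [675. 384.  75.]
mug 0.82 (351, 123) [ 644. -367.   78.]
spool 0.78 (229, 243) [723. 217.  27.]
wrench 0.51 (257, 198) [768.  29.   7.]
wrench 0.3 (340, 219) [491.  19.  51.]
screwdriver 0.76 (316, 370) [356. 398.  28.]
screwdriver 0.25 (339, 216) [499.  10.  50.]
```

```bash
python3 - <<'E'
import cv2
a=cv2.imread('pics/top0.png')[90:320,160:500]; b=cv2.imread('pics/side0.png')[90:350,180:500]
a=cv2.resize(a,(800,541)); 
cv2.imwrite('pics/a.png',a)
cv2.imwrite('pics/b.png',cv2.resize(b,(738,600)))
E
```

```text
(no output)
```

View pics/a.png

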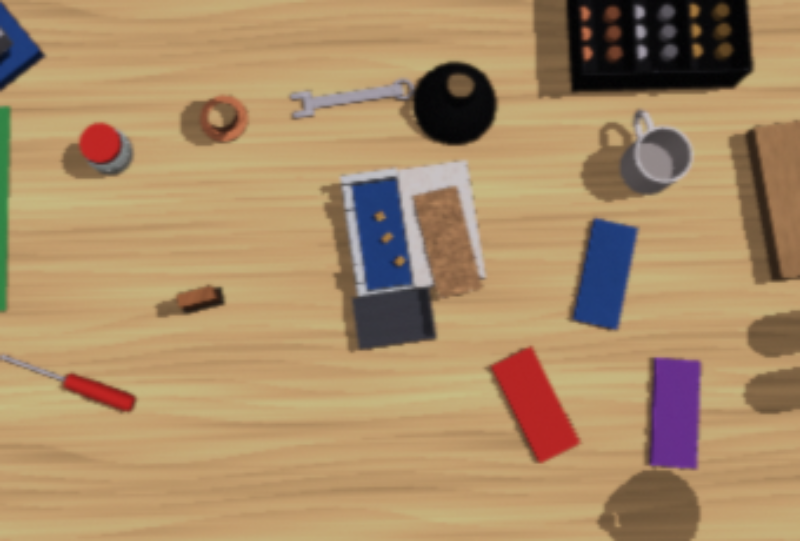

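View pics/b.png

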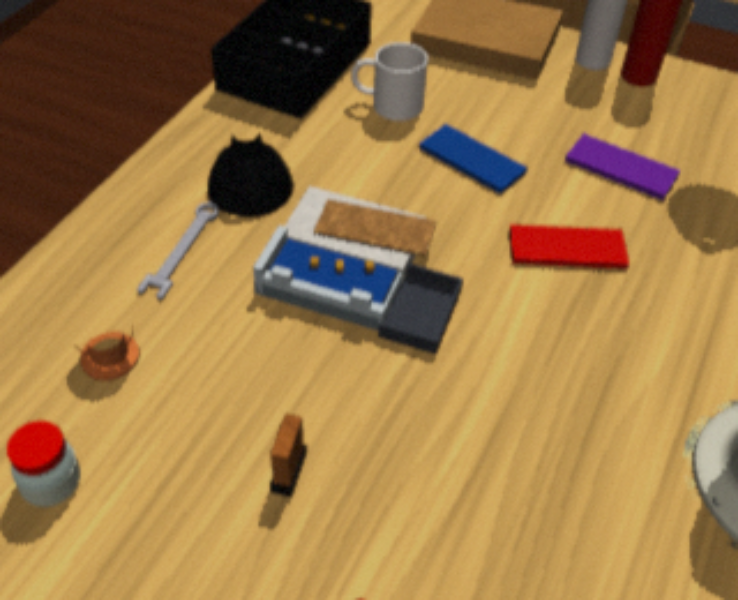

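The top view shows the jig at about (322,191), with three chips on its blue panel and the cork on the deck. There are three panel-shaped candidates: blue at (417,205), red at (386,260) and purple at (446,263). I choose the blue one. The scraper is at (242,213), and the lampshade stands close behind the jig's end. Next I'll measure these coarsely.

```bash
cat >> h.py <<'E'
def load(c):
    z=np.load(f'{c}.npz'); return z['im'],z['d'],{k:z[k] for k in ['fx','fy','cx','cy','extrinsics']}
def onplane(uv,info,z):
    uv=np.atleast_2d(uv).astype(float); T=np.array(info['extrinsics'])
    r=np.c_[(uv[:,0]-info['cx'])/info['fx'],(uv[:,1]-info['cy'])/info['fy'],np.ones(len(uv))]@T[:3,:3].T
    return T[:3,3]+r*((z-T[2,3])/r[:,2])[:,None]
def rects(im,info,lo,hi,z,amin=150,P=None,zr=None):
    m=cv2.inRange(cv2.cvtColor(im,cv2.COLOR_BGR2HSV),np.array(lo),np.array(hi))
    if P is not None: m[(P[...,2]<zr[0])|(P[...,2]>zr[1])]=0
    m=cv2.morphologyEx(m,cv2.MORPH_OPEN,np.ones((2,2)))
    out=[]
    for c in cv2.findContours(m,cv2.RETR_EXTERNAL,cv2.CHAIN_APPROX_NONE)[0]:
        if cv2.contourArea(c)<amin: continue
        w=onplane(c[:,0,:],info,z)[:,:2].astype(np.float32)
        (x,y),(a,b),t=cv2.minAreaRect(w)
        if a<b: a,b,t=b,a,t+90
        t=(t+90)%180-90
        out.append((c[:,0,:].mean(0).round(),np.round([x,y,a,b,t],1)))
    return out
def go(x,y,z,ty=None):
    """shift/turn (tool units) to put TCP at x,y,z with tool-y along world angle ty (deg, mod 180), pointing down"""
    s=arm.read_state(); R0=R.from_quat(s['ee_rot']); M=R0.as_matrix()
    sh=M.T@(np.array([x,y,z])-s['position'])/250
    cur=np.degrees(np.arctan2(M[1,1],M[0,1]))
    if ty is None: ty=cur
    ty=cur+((ty-cur+90)%180-90); a=np.radians(ty)
    Y=np.array([np.cos(a),np.sin(a),0]);Z=np.array([0,0,-1.]);X=np.cross(Y,Z)
    w=(R0.inv()*R.from_matrix(np.c_[X,Y,Z])).as_rotvec()/np.pi
    n=max(np.linalg.norm(sh)*5,np.linalg.norm(w)*180/8.59)
    print('t',round(s['clock'],2),'pos',np.round(s['position'],1),'ty',round(cur,1),'F',np.round(s['contact_force'],1),'w',round(s['gripper_width'],1),'j6',round(s['joints'][5],2))
    print('  shift',sh.round(4).tolist(),'turn',w.round(4).tolist(),'rows',round(n,1))
E
python3 - <<'E'
from h import *
im,d,i=load('top');P=cloud(d,i)
print('blue',rects(im,i,(105,120,40),(125,255,255),12))
print('blue@32',rects(im,i,(105,120,40),(125,255,255),32))
print('cork',rects(im,i,(3,80,60),(22,255,190),38,150,P,(30,48))) 
go(440,-20,330,90); go(440,230,300,0)
E
```

```text
blue [(array([418., 207.]), array([ 496.3, -335.2,  146.9,   61.3,  -14.6])), (array([323., 191.]), array([561.5, -20.3, 151.5,  62.3,   7. ])), (array([161., 113.]), array([847.4, 548.9, 116.1, 114.2, -51.7]))]
blue@32 [(array([418., 207.]), array([ 494.2, -330.6,  144.9,   60.5,  -14.6])), (array([323., 191.]), array([558.5, -19.9, 149.5,  61.4,   7. ])), (array([161., 113.]), array([840.5, 541.7, 114.6, 112.7, -51.7]))]
cork [(array([351., 194.]), array([ 543.3, -110.9,  149. ,   63.4,   12.8])), (array([512., 174.]), array([ 596.4, -643.5,  220.3,  163.3,    5.7]))]
t 1.3 pos [207.7 589.4 231.3] ty -109.4 F [-0.7  0.7 -0.7] w 85.5 j6 -0.26
  shift [1.6867, 1.9904, -0.3946] turn [0.0, -0.0, -0.1078] rows 13.2
t 1.3 pos [207.7 589.4 231.3] ty -109.4 F [-0.7  0.7 -0.7] w 85.5 j6 -0.26
  shift [1.3543, 1.0472, -0.2747] turn [0.0, -0.0, 0.3922] rows 8.7
```

```bash
cat >> h.py <<'E'
def plan(wps,off=(0,0,0)):
    """wps: list of (x,y,z,ty[,maxmm per row]); prints calls (shift,turn) each reached within <=5 rows, chained"""
    s=arm.read_state(); p=np.array(s['position'])+off; M=R.from_quat(s['ee_rot']).as_matrix()
    print('t',round(s['clock'],2),'pos',np.round(p,1),'F',np.round(s['contact_force'],1),'w',round(s['gripper_width'],1),'j6',round(s['joints'][5],2))
    for w in wps:
        cur=np.degrees(np.arctan2(M[1,1],M[0,1])); mm=w[4] if len(w)>4 else 48
        dt=0 if w[3] is None else (w[3]-cur+90)%180-90; d=np.array(w[:3])-p
        k=int(np.ceil(max(np.linalg.norm(d)/(5*mm),abs(dt)/42)-1e-6)) or 1
        for j in range(k):
            a=np.radians(cur+dt*(j+1)/k); Y=np.array([np.cos(a),np.sin(a),0]);Z=np.array([0,0,-1.]);N=np.c_[np.cross(Y,Z),Y,Z]
            sh=M.T@(d/k)/250; rv=R.from_matrix(M.T@N).as_rotvec()/np.pi
            n=max(np.linalg.norm(d/k)/mm,abs(dt/k)/8.5)
            print('  ',w[:4],'shift',sh.round(4).tolist(),'turn',rv.round(4).tolist(),'rows %.1f'%n); p=p+d/k; M=N
E
python3 - <<'E'
from h import *
plan([(430,235,300,0)])
E
```

```text
t 1.3 pos [207.7 589.4 231.3] F [-0.7  0.7 -0.7] w 85.5 j6 -0.26
   (430, 235, 300, 0) shift [0.655, 0.5208, -0.1373] turn [0.0, -0.0, 0.1961] rows 4.4
   (430, 235, 300, 0) shift [0.8355, 0.0467, -0.1374] turn [0.0, 0.0, 0.1961] rows 4.4
```

Emit:
arm_command:
  rows:
    - [[0.655, 0.521, -0.137], [0, 0, 0.196]]
    - [[0.655, 0.521, -0.137], [0, 0, 0.196]]
    - [[0.655, 0.521, -0.137], [0, 0, 0.196]]
    - [[0.655, 0.521, -0.137], [0, 0, 0.196]]
    - [[0.655, 0.521, -0.137], [0, 0, 0.196]]

```text
clock: 1.8
position: [320.5, 409.0, 267.2]
ee_rot: [0.887, -0.462, 0.0, -0.001]
contact_force: [0.3, 1.2, 0.1]
gripper_width: 85.4
grasp_force: 0.0
```

Emit:
arm_command:
  rows:
    - [[0.835, 0.047, -0.137], [0, 0, 0.196]]
    - [[0.835, 0.047, -0.137], [0, 0, 0.196]]
    - [[0.835, 0.047, -0.137], [0, 0, 0.196]]
    - [[0.835, 0.047, -0.137], [0, 0, 0.196]]
    - [[0.835, 0.047, -0.137], [0, 0, 0.196]]

```text
clock: 2.3
position: [431.7, 232.4, 301.0]
ee_rot: [-0.705, 0.709, -0.0, 0.001]
contact_force: [-0.6, 0.6, -0.2]
gripper_width: 85.4
grasp_force: 0.0
```

```bash
python3 - <<'E'
from h import *
plan([(480,245,150,0)])
im,d,i=snap('wrist'); P=cloud(d,i); print(np.array(i['extrinsics']).round(2).tolist(),i['fx'])
for r in arm.spot_in('wrist','scraper')[:2]: print(r)
m=(P[...,2]>60)&(P[...,2]<80)&(d>0)&(P[...,0]>400)&(P[...,0]<560)&(P[...,1]>150)&(P[...,1]<330)
print(m.sum()); 
if m.sum()>30: print(cv2.minAreaRect(P[m][:,:2].astype(np.float32)), np.median(P[m][:,2]))
v=cv2.resize(im,None,fx=1,fy=1); cv2.imwrite('pics/w1.png',v)
E
```

```text
t 2.3 pos [431.7 232.4 301. ] F [-0.6  0.6 -0.2] w 85.4 j6 -0.83
   (480, 245, 150, 0) shift [-0.0509, -0.192, 0.6044] turn [-0.0006, 0.0003, -0.0017] rows 3.3
[[-1.0, 0.0, 0.0, 431.88], [0.01, 0.96, 0.29, 159.1], [-0.0, 0.29, -0.96, 443.69], [0.0, 0.0, 0.0, 1.0]] 310.37074632363243
{'position': [280.6, 166.3], 'score': 0.69}
706
((478.141845703125, 240.34225463867188), (20.508434295654297, 51.894596099853516), 12.902848243713379) 71.7587184157052
```

View pics/w1.png

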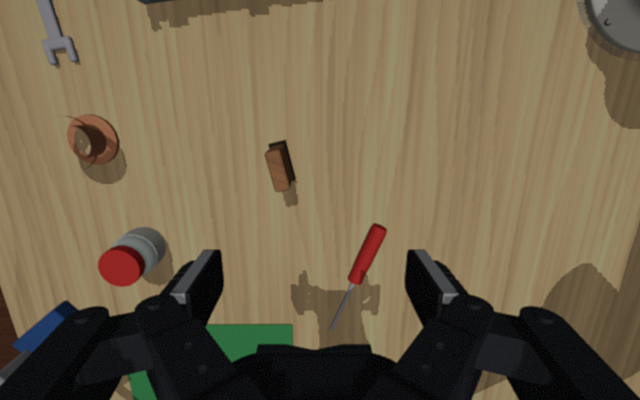

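The wrist view shows the scraper alone at (281,166). Its size from depth is 20.5 x 52, top at 71.8, as expected. I'll grasp it now.

```bash
python3 - <<'E'
from h import *
plan([(478.1,240.3,120,12.9),(478.1,240.3,31,12.9,25)])
E
```

```text
t 2.4 pos [430.8 234.1 300.2] F [ 0.1  1.1 -1.3] w 85.5 j6 -0.83
   (478.1, 240.3, 120, 12.9) shift [-0.0246, -0.1888, 0.7209] turn [-0.0003, 0.0003, -0.0722] rows 3.9
   (478.1, 240.3, 31, 12.9) shift [0.0, 0.0, 0.356] turn [0.0, 0.0, 0.0] rows 3.6
```

Emit:
arm_command:
  rows:
    - [[-0.025, -0.189, 0.72], [0, 0, -0.072]]
    - [[-0.025, -0.189, 0.72], [0, 0, -0.072]]
    - [[-0.025, -0.189, 0.72], [0, 0, -0.072]]
    - [[-0.025, -0.189, 0.72], [0, 0, -0.072]]
    - [[-0.025, -0.189, 0.72], [0, 0, -0.072]]

```text
clock: 2.9
position: [474.3, 240.4, 114.1]
ee_rot: [0.783, -0.622, -0.001, 0.006]
contact_force: [-1.2, -0.4, -0.2]
gripper_width: 85.6
grasp_force: 0.0
```

Emit:
arm_command:
  rows:
    - [[0, 0, 0.12], [0, 0, 0]]
    - [[0, 0, 0.24], [0, 0, 0]]
    - [[0, 0, 0.356], [0, 0, 0]]
    - [[0, 0, 0.356], [0, 0, 0]]

```text
clock: 3.3
position: [475.3, 241.2, 29.1]
ee_rot: [0.783, -0.622, -0.001, 0.003]
contact_force: [-0.4, -0.1, 0.1]
gripper_width: 85.7
grasp_force: 0.0
```

Emit:
arm_command:
  rows:
    - [[0, 0, 0], [0, 0, 0]]
    - [[0, 0, 0], [0, 0, 0]]
    - [[0, 0, 0], [0, 0, 0]]
    - [[0, 0, 0], [0, 0, 0]]
    - [[0, 0, 0], [0, 0, 0]]
  grip: 0

```text
clock: 3.8
position: [477.7, 241.8, 31.9]
ee_rot: [0.783, -0.622, 0.0, -0.001]
contact_force: [-0.9, 0.4, 4.6]
gripper_width: 19.2
grasp_force: 59.0
```

Emit:
arm_command:
  rows:
    - [[0, 0, 0], [0, 0, 0]]
    - [[0, 0, 0], [0, 0, 0]]
    - [[0, 0, 0], [0, 0, 0]]

```text
clock: 4.1
position: [477.7, 241.8, 31.9]
ee_rot: [0.783, -0.622, 0.0, -0.001]
contact_force: [-2.0, 0.0, 6.3]
gripper_width: 19.2
grasp_force: 59.3
```

```bash
python3 - <<'E'
from h import *
plan([(478.1,240.3,220,12.9),(480,60,300,97)])
E
```

```text
t 4.1 pos [477.7 241.8  31.9] F [-2.   0.   6.3] w 19.2 j6 -0.55
   (478.1, 240.3, 220, 12.9) shift [0.0056, -0.0014, -0.7522] turn [-0.0005, 0.0002, 0.0006] rows 3.9
   (480, 60, 300, 97) shift [0.2349, 0.0512, -0.1067] turn [0.0, 0.0, -0.1557] rows 3.3
   (480, 60, 300, 97) shift [0.1833, 0.1556, -0.1067] turn [0.0, 0.0, -0.1557] rows 3.3
   (480, 60, 300, 97) shift [0.0886, 0.2235, -0.1067] turn [0.0, 0.0, -0.1557] rows 3.3
```

Emit:
arm_command:
  rows:
    - [[0, 0, -0.18], [0, 0, 0]]
    - [[0, 0, -0.36], [0, 0, 0]]
    - [[0, 0, -0.54], [0, 0, 0]]
    - [[0, 0, -0.75], [0, 0, 0]]
    - [[0, 0, -0.99], [0, 0, 0]]

```text
clock: 4.6
position: [476.3, 240.7, 267.3]
ee_rot: [0.782, -0.623, -0.0, 0.001]
contact_force: [1.1, 0.6, -1.9]
gripper_width: 19.6
grasp_force: 59.1
```

```bash
python3 - <<'E'
from h import *
plan([(540,60,280,7)])
E
```

```text
t 4.6 pos [476.3 240.7 267.3] F [ 1.1  0.6 -1.9] w 19.6 j6 -0.55
   (540, 60, 280, 7) shift [0.7614, -0.0859, -0.0509] turn [0.0005, -0.0001, 0.0332] rows 4.0
```

Emit:
arm_command:
  rows:
    - [[0.2, -0.02, -0.05], [0, 0, 0.033]]
    - [[0.4, -0.04, -0.05], [0, 0, 0.033]]
    - [[0.58, -0.06, -0.05], [0, 0, 0.033]]
    - [[0.76, -0.086, -0.05], [0, 0, 0.033]]
    - [[0.76, -0.086, -0.05], [0, 0, 0.033]]

```text
clock: 5.1
position: [541.2, 56.6, 277.4]
ee_rot: [0.747, -0.665, -0.0, 0.001]
contact_force: [-1.2, 0.3, -2.3]
gripper_width: 19.4
grasp_force: 59.3
```

Emit:
arm_command:
  rows:
    - [[0, 0, 0], [0, 0, 0]]
    - [[0, 0, 0], [0, 0, 0]]

```text
clock: 5.3
position: [540.4, 61.5, 277.9]
ee_rot: [0.749, -0.662, -0.0, 0.0]
contact_force: [-0.3, 0.1, -1.9]
gripper_width: 19.7
grasp_force: 59.3
```

```bash
python3 - <<'E'
from h import *
im,d,i=snap('wrist'); P=cloud(d,i); Z=P[...,2]
plan([])
for q in ['chip1']:
    for r in arm.spot_in('wrist',q)[:4]:
        u,v=[int(round(x)) for x in r['position']]; print(q,round(r['score'],2),(u,v),P[v,u].round(1))
print('blue',rects(im,i,(105,120,40),(125,255,255),32,800))
print('cork',rects(im,i,(3,60,40),(22,255,220),38.5,800,P,(34,44)))
print('brass',rects(im,i,(3,60,40),(30,255,255),42,15,P,(36.5,46)))
for n,(lo,hi,bx) in {'stops':(46,56,0),'deck':(31,36,0)}.items():
    m=((Z>lo)&(Z<hi)&(d>0)&(P[...,1]<60)&(P[...,0]>400)&(P[...,0]<680)).astype(np.uint8)
    for c in cv2.findContours(m,cv2.RETR_EXTERNAL,cv2.CHAIN_APPROX_NONE)[0]:
        if cv2.contourArea(c)<25: continue
        pts=P[c[:,0,1],c[:,0,0]][:,:2].astype(np.float32); print(n,c[:,0].mean(0).round(),cv2.minAreaRect(pts))
cv2.imwrite('pics/w2.png',im)
E
```

```text
t 5.35 pos [540.4  61.9 278. ] F [-0.3  0.8 -0.8] w 19.2 j6 -0.29
chip1 0.62 (341, 77) [522.5 -42.3  42. ]
chip1 0.59 (279, 99) [590.7  -9.7  40.6]
chip1 0.52 (309, 94) [556.5 -19.5  42.4]
blue [(array([304.,  97.]), array([561.4, -14.4, 149.4,  62.7,   7.1]))]
cork [(array([326.,  22.]), array([545.9, -98.6, 148.5,  49.9,  11.4]))]
brass [(array([283.,  97.]), array([585.8, -12.8,  10.8,  10.7,  28.2])), (array([311.,  92.]), array([555. , -21.8,  13.3,   8.7, -51.8])), (array([341.,  80.]), array([521.7, -38.7,  11.4,  10.1, -50.3])), (array([325.,  22.]), array([545.1, -93.1, 149.7,  47.9,   7.1]))]
stops [347. 131.] ((506.4960021972656, 16.686731338500977), (24.99831199645996, 10.63715648651123), 6.991363048553467)
stops [259. 131.] ((609.3219604492188, 29.045337677001953), (24.515201568603516, 11.65457534790039), 6.627631664276123)
stops [232. 101.] ((643.3876953125, 0.35366058349609375), (12.799057006835938, 78.964111328125), 6.800089359283447)
deck [364. 130.] ((485.03143310546875, 14.163745880126953), (17.058027267456055, 10.944819450378418), 7.052408695220947)
deck [292.  80.] ((569.1609497070312, -43.35919189453125), (170.19264221191406, 146.09872436523438), 6.887231826782227)
```

View pics/w2.png

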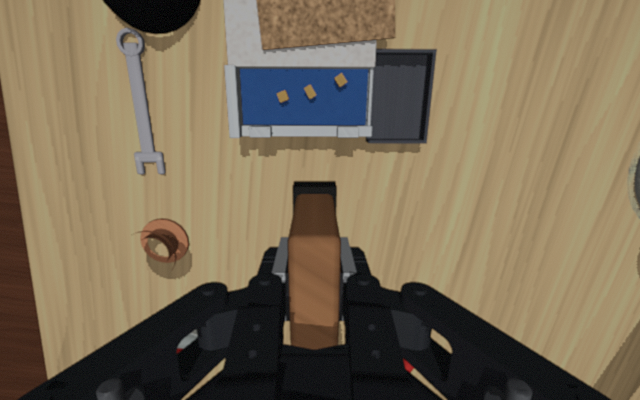

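```bash
cat >> h.py <<'E'
O=np.array([562.6,-15.6]); YAW=6.87
def J(x,y):
    a=np.radians(YAW); return O[0]+x*np.cos(a)-y*np.sin(a), O[1]+x*np.sin(a)+y*np.cos(a)
def invJ(p):
    a=np.radians(YAW); d=np.array(p)[:2]-O; return np.array([d@[np.cos(a),np.sin(a)],d@[-np.sin(a),np.cos(a)]])
E
python3 - <<'E'
from h import *
plan([(*J(59,1.3),110,YAW),(*J(59,1.3),70,YAW,20)])
E
```

```text
t 5.4 pos [540.4  62.1 278.2] F [-0.7 -0.3 -0.9] w 19.6 j6 -0.29
   (np.float64(621.0208843306324), np.float64(-7.251929922019356), 110, 6.87) shift [0.3153, -0.2858, 0.6725] turn [0.0001, 0.0001, 0.0015] rows 4.1
   (np.float64(621.0208843306324), np.float64(-7.251929922019356), 70, 6.87) shift [-0.0, -0.0, 0.16] turn [0.0, 0.0, 0.0] rows 2.0
```

Emit:
arm_command:
  rows:
    - [[0.16, -0.14, 0.2], [0, 0, 0.001]]
    - [[0.315, -0.286, 0.3], [0, 0, 0.001]]
    - [[0.315, -0.286, 0.48], [0, 0, 0.001]]
    - [[0.315, -0.286, 0.6], [0, 0, 0.001]]
    - [[0.315, -0.286, 0.672], [0, 0, 0.001]]

```text
clock: 5.9
position: [618.9, -8.2, 104.7]
ee_rot: [0.748, -0.664, -0.003, 0.003]
contact_force: [-0.7, -0.2, -1.6]
gripper_width: 19.5
grasp_force: 59.3
```

Emit:
arm_command:
  rows:
    - [[0, 0, 0.04], [0, 0, 0]]
    - [[0, 0, 0.1], [0, 0, 0]]
    - [[0, 0, 0.16], [0, 0, 0]]
    - [[0, 0, 0.16], [0, 0, 0]]

```text
clock: 6.3
position: [620.6, -7.4, 69.4]
ee_rot: [0.749, -0.663, -0.001, 0.001]
contact_force: [-0.8, 0.4, -1.6]
gripper_width: 19.5
grasp_force: 59.3
```

```bash
python3 - <<'E'
from h import *
s=arm.read_state(); print(invJ(s['position']))
plan([(*J(59,1.3),64,YAW),(*J(9,1.3),64,YAW,12),(*J(-41,1.3),64,YAW,12),(*J(-98,1.3),64,YAW,12)])
E
```

```text
[58.60021249  1.24846213]
t 6.3 pos [620.6  -7.4  69.4] F [-0.8  0.4 -1.6] w 19.5 j6 -0.13
   (np.float64(621.0208843306324), np.float64(-7.251929922019356), 64, 6.87) shift [-0.0002, -0.0016, 0.0216] turn [0.0007, -0.0, 0.0005] rows 0.1
   (np.float64(571.3798788634692), np.float64(-13.23278071509936), 64, 6.87) shift [-0.0, 0.2, 0.0] turn [0.0, 0.0, 0.0] rows 4.2
   (np.float64(521.7388733963062), np.float64(-19.213631508179365), 64, 6.87) shift [-0.0, 0.2, 0.0] turn [0.0, 0.0, 0.0] rows 4.2
   (np.float64(465.1481271637403), np.float64(-26.031801412290566), 64, 6.87) shift [-0.0, 0.228, 0.0] turn [0.0, 0.0, 0.0] rows 4.7
```

Emit:
arm_command:
  rows:
    - [[0, 0, 0.01], [0, 0, 0]]
    - [[0, 0, 0.021], [0, 0, 0]]
    - [[0, 0, 0.021], [0, 0, 0]]

```text
clock: 6.6
position: [621.7, -8.1, 65.8]
ee_rot: [0.748, -0.663, 0.0, -0.001]
contact_force: [0.1, 0.4, -1.1]
gripper_width: 19.4
grasp_force: 59.3
```

Emit:
arm_command:
  rows:
    - [[0, 0.04, 0], [0, 0, 0]]
    - [[0, 0.08, 0], [0, 0, 0]]

```text
clock: 6.8
position: [600.8, -10.9, 65.3]
ee_rot: [0.748, -0.664, 0.0, -0.0]
contact_force: [-1.2, 0.4, -1.0]
gripper_width: 19.3
grasp_force: 59.3
```

Emit:
arm_command:
  rows:
    - [[0, 0.04, 0.006], [0, 0, 0]]
    - [[0, 0.08, 0.006], [0, 0, 0]]
    - [[0, 0.12, 0.006], [0, 0, 0]]
    - [[0, 0.16, 0.006], [0, 0, 0]]
    - [[0, 0.2, 0.006], [0, 0, 0]]

```text
clock: 7.3
position: [551.6, -16.8, 64.0]
ee_rot: [0.748, -0.663, 0.0, -0.001]
contact_force: [1.5, 0.2, 0.1]
gripper_width: 19.5
grasp_force: 59.4
```

Emit:
arm_command:
  rows:
    - [[0, 0.04, 0], [0, 0, 0]]
    - [[0, 0.08, 0], [0, 0, 0]]
    - [[0, 0.12, 0], [0, 0, 0]]
    - [[0, 0.16, 0], [0, 0, 0]]
    - [[0, 0.2, 0], [0, 0, 0]]

```text
clock: 7.8
position: [502.2, -22.7, 63.9]
ee_rot: [0.748, -0.663, 0.001, -0.001]
contact_force: [2.5, 0.6, 2.0]
gripper_width: 19.8
grasp_force: 59.8
```

Emit:
arm_command:
  rows:
    - [[0, 0.04, 0], [0, 0, 0]]
    - [[0, 0.08, 0], [0, 0, 0]]
    - [[0, 0.12, 0], [0, 0, 0]]
    - [[0, 0.15, 0], [0, 0, 0]]
    - [[0, 0.15, 0], [0, 0, 0]]

```text
clock: 8.3
position: [461.8, -27.9, 62.6]
ee_rot: [0.748, -0.664, -0.002, 0.002]
contact_force: [0.6, 1.3, -0.5]
gripper_width: 19.3
grasp_force: 59.2
```

```bash
python3 - <<'E'
from h import *
s=arm.read_state(); print(invJ(s['position']))
plan([(*J(-100,1.3),200,YAW),(478.1,241,200,12.9),(478.1,241,36,12.9,25)])
im,d,i=snap('top'); P=cloud(d,i)
cv2.imwrite('pics/t2.png',cv2.resize(im[150:260,280:440],(800,550)))
E
```

```text
[-101.56637744   -0.14278441]
t 8.3 pos [461.8 -27.9  62.6] F [ 0.6  1.3 -0.5] w 19.3 j6 -0.17
   (np.float64(463.1624869450538), np.float64(-26.271035444013766), 200, 6.87) shift [-0.0057, -0.0033, -0.5498] turn [0.0017, -0.0001, -0.0003] rows 2.9
   (478.1, 241, 200, 12.9) shift [-0.5271, -0.0936, 0.0] turn [0.0, 0.0, -0.0168] rows 2.8
   (478.1, 241, 200, 12.9) shift [-0.5215, -0.1212, 0.0] turn [0.0, 0.0, -0.0168] rows 2.8
   (478.1, 241, 36, 12.9) shift [0.0, 0.0, 0.328] turn [0.0, 0.0, 0.0] rows 3.3
   (478.1, 241, 36, 12.9) shift [0.0, 0.0, 0.328] turn [0.0, 0.0, 0.0] rows 3.3
```

Emit:
arm_command:
  rows:
    - [[0, 0, -0.15], [0, 0, 0]]
    - [[0, 0, -0.35], [0, 0, 0]]
    - [[0, 0, -0.55], [0, 0, 0]]
    - [[0, 0, -0.55], [0, 0, 0]]

```text
clock: 8.75
position: [469.6, -26.6, 207.9]
ee_rot: [0.749, -0.663, 0.005, -0.006]
contact_force: [1.8, 0.8, -0.9]
gripper_width: 19.2
grasp_force: 59.6
```

Emit:
arm_command:
  rows:
    - [[-0.17, -0.03, 0], [0, 0, -0.017]]
    - [[-0.34, -0.06, 0], [0, 0, -0.017]]
    - [[-0.527, -0.094, 0], [0, 0, -0.017]]

```text
clock: 9.05
position: [472.1, 107.2, 200.3]
ee_rot: [0.765, -0.644, -0.0, 0.001]
contact_force: [1.5, -0.6, -2.2]
gripper_width: 19.2
grasp_force: 59.5
```

Emit:
arm_command:
  rows:
    - [[-0.17, -0.04, 0], [0, 0, -0.017]]
    - [[-0.35, -0.08, 0], [0, 0, -0.017]]
    - [[-0.52, -0.121, 0], [0, 0, -0.017]]
    - [[-0.52, -0.121, 0], [0, 0, -0.017]]

```text
clock: 9.45
position: [480.3, 244.2, 199.6]
ee_rot: [0.784, -0.621, -0.0, 0.0]
contact_force: [-0.5, -0.1, -1.6]
gripper_width: 19.5
grasp_force: 59.5
```

```bash
python3 - <<'E'
from h import *
plan([(478.1,241,45,12.9,30),(478.1,241,33,12.9,10)])
im,d,i=snap('top'); P=cloud(d,i)
cv2.imwrite('pics/t2.png',cv2.resize(im[150:260,280:440],(800,550)))
E
```

```text
t 9.45 pos [480.3 244.2 199.6] F [-0.5 -0.1 -1.6] w 19.5 j6 -0.54
   (478.1, 241, 45, 12.9) shift [0.0051, 0.0056, 0.3091] turn [0.0002, -0.0, 0.001] rows 2.6
   (478.1, 241, 45, 12.9) shift [0.0051, 0.0057, 0.3091] turn [0.0, 0.0, 0.001] rows 2.6
   (478.1, 241, 33, 12.9) shift [0.0, 0.0, 0.048] turn [0.0, 0.0, -0.0] rows 1.2
```

View pics/t2.png

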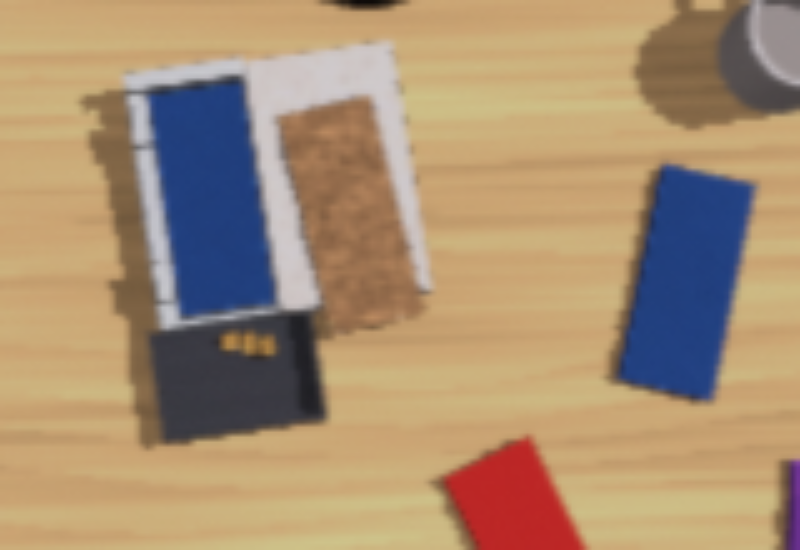

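The picture shows all three chips in the trough at crop (250,343), and a clear panel. The blue top panel is confirmed at crop (685,285). Now I'll stand the scraper back.

Emit:
arm_command:
  rows:
    - [[0.005, 0.005, 0.15], [0, 0, 0]]
    - [[0.01, 0.01, 0.3], [0, 0, 0]]
    - [[0.01, 0.01, 0.45], [0, 0, 0]]
    - [[0.01, 0.01, 0.6], [0, 0, 0]]
    - [[0.01, 0.01, 0.6], [0, 0, 0]]

```text
clock: 10.0
position: [474.4, 232.6, 45.8]
ee_rot: [0.782, -0.624, -0.002, 0.007]
contact_force: [-0.8, -0.7, -1.4]
gripper_width: 19.4
grasp_force: 59.3
```

Emit:
arm_command:
  rows:
    - [[0, 0, 0.02], [0, 0, 0]]
    - [[0, 0, 0.04], [0, 0, 0]]
    - [[0, 0, 0.06], [0, 0, 0]]
    - [[0, 0, 0.065], [0, 0, 0]]

```text
clock: 10.4
position: [478.4, 236.9, 35.5]
ee_rot: [0.783, -0.623, 0.0, -0.001]
contact_force: [0.1, -0.4, -1.5]
gripper_width: 19.8
grasp_force: 59.2
```

Emit:
arm_command:
  rows:
    - [[0, 0, 0.008], [0, 0, 0]]
    - [[0, 0, 0.014], [0, 0, 0]]
    - [[0, 0, 0.015], [0, 0, 0]]

```text
clock: 10.7
position: [478.4, 236.9, 31.9]
ee_rot: [0.783, -0.622, 0.0, -0.0]
contact_force: [-1.8, -0.4, 5.4]
gripper_width: 19.2
grasp_force: 60.2
```

```bash
python3 - <<'E'
from h import *
plan([])
E
```

```text
t 10.7 pos [478.4 236.9  31.9] F [-1.8 -0.4  5.4] w 19.2 j6 -0.54
```

Emit:
arm_command:
  rows:
    - [[0, 0, 0], [0, 0, 0]]
    - [[0, 0, 0], [0, 0, 0]]
    - [[0, 0, -0.05], [0, 0, 0]]
    - [[0, 0, -0.15], [0, 0, 0]]
    - [[0, 0, -0.35], [0, 0, 0]]
  grip: 1

```text
clock: 11.2
position: [476.2, 235.1, 117.1]
ee_rot: [0.782, -0.623, -0.001, 0.004]
contact_force: [1.4, 0.5, 0.0]
gripper_width: 85.1
grasp_force: 0.0
```

Emit:
arm_command:
  rows:
    - [[0, 0, -0.2], [0, 0, 0]]
    - [[0, 0, -0.4], [0, 0, 0]]
    - [[0, 0, -0.4], [0, 0, 0]]

```text
clock: 11.5
position: [481.9, 239.1, 227.9]
ee_rot: [0.783, -0.622, 0.003, -0.009]
contact_force: [0.1, -0.3, 0.9]
gripper_width: 85.2
grasp_force: 0.0
```

```bash
python3 - <<'E'
from h import *
plan([(490,-95,230,YAW+90)])
im,d,i=snap('top'); P=cloud(d,i)
m=(P[...,2]>60)&(P[...,2]<80)&(P[...,0]>440)&(P[...,0]<520)&(P[...,1]>190)&(P[...,1]<290); print(m.sum(), P[m].mean(0))
E
```

```text
t 11.5 pos [481.9 239.1 227.9] F [ 0.1 -0.3  0.9] w 85.2 j6 -0.54
   (490, -95, 230, 96.87) shift [0.6544, 0.1352, -0.0108] turn [-0.0059, 0.0, -0.2328] rows 4.9
   (490, -95, 230, 96.87) shift [0.3968, 0.5378, -0.0043] turn [0.0, 0.0, -0.2328] rows 4.9
92 [478.34894036 228.96226609  70.86851538]
```

Emit:
arm_command:
  rows:
    - [[0.16, 0.03, -0.01], [0, 0, -0.05]]
    - [[0.33, 0.065, -0.01], [0, 0, -0.1]]
    - [[0.5, 0.1, -0.01], [0, 0, -0.145]]
    - [[0.654, 0.135, -0.01], [0, 0, -0.19]]
    - [[0.654, 0.135, -0.01], [0, 0, -0.233]]
  grip: 0.47

```text
clock: 12.05
position: [480.5, 66.1, 220.3]
ee_rot: [0.954, -0.301, -0.001, 0.001]
contact_force: [0.3, 0.4, -0.3]
gripper_width: 40.0
grasp_force: 0.0
```

Emit:
arm_command:
  rows:
    - [[0.1, 0.135, 0], [0, 0, -0.05]]
    - [[0.2, 0.27, 0], [0, 0, -0.1]]
    - [[0.3, 0.4, 0], [0, 0, -0.145]]
    - [[0.397, 0.538, 0], [0, 0, -0.19]]
    - [[0.397, 0.538, 0], [0, 0, -0.233]]

```text
clock: 12.55
position: [484.8, -100.5, 220.2]
ee_rot: [0.999, 0.042, -0.001, 0.0]
contact_force: [0.6, 0.0, -0.2]
gripper_width: 40.3
grasp_force: 0.0
```

Emit:
arm_command:
  rows:
    - [[0, 0, 0], [0, 0, 0]]
    - [[0, 0, 0], [0, 0, 0]]

```text
clock: 12.75
position: [485.5, -97.2, 220.5]
ee_rot: [0.999, 0.039, -0.001, -0.0]
contact_force: [-0.2, 0.1, 0.8]
gripper_width: 39.9
grasp_force: 0.0
```

```bash
python3 - <<'E'
from h import *
im,d,i=snap('wrist'); P=cloud(d,i)
cv2.imwrite('pics/w3.png',im)
plan([])
for r in rects(im,i,(3,60,40),(22,255,230),38.5,800,P,(36,42)): print('cork',r,invJ(r[1][:2]))
for r in rects(im,i,(105,120,40),(125,255,255),32,800): print('blue',r,invJ(r[1][:2]))
for r in rects(im,i,(105,120,40),(125,255,255),12,800): print('blue12',r)
Z=P[...,2]
m=((Z>46)&(Z<56)&(d>0)&(P[...,1]<60)&(P[...,0]>400)&(P[...,0]<680)).astype(np.uint8)
for c in cv2.findContours(m,cv2.RETR_EXTERNAL,cv2.CHAIN_APPROX_NONE)[0]:
    if cv2.contourArea(c)>40:
        q=cv2.minAreaRect(P[c[:,0,1],c[:,0,0]][:,:2].astype(np.float32)); print('stops',q,invJ(q[0]))
E
```

```text
t 12.8 pos [485.7 -96.9 220.7] F [-0.1 -0.3  0.2] w 40.2 j6 1.52
cork (array([329., 109.]), array([ 547.5, -108.1,  149.5,   63.8,   11.9])) [-26.05615762 -90.02964317]
blue (array([519., 168.]), array([ 503.9, -317.5,  139.4,   63.7,  -14.7])) [ -94.39091751 -292.71087218]
blue (array([240.,  87.]), array([561.7, -16.7, 149.5,  64.2,   6.9])) [-1.02511682 -0.98444681]
blue12 (array([519., 168.]), array([ 500.5, -331.1,  147.9,   67.5,  -14.7]))
blue12 (array([240.,  87.]), array([561.9, -12.2, 158.5,  68. ,   6.9]))
stops ((506.3140563964844, 17.08851432800293), (24.793209075927734, 12.126215934753418), 8.205426216125488) [-51.97171415  39.18657098]
stops ((609.4505615234375, 29.49806022644043), (25.407732009887695, 12.87123966217041), 4.420938014984131) [51.908675   39.17013672]
stops ((638.432861328125, -373.7659912109375), (60.2584114074707, 15.324628829956055), 26.755508422851562) [  32.44564262 -364.66529913]
stops ((638.31591796875, 0.12679290771484375), (4.041374683380127, 79.56473541259766), 5.951383113861084) [77.05347799  6.55696409]
```

View pics/w3.png

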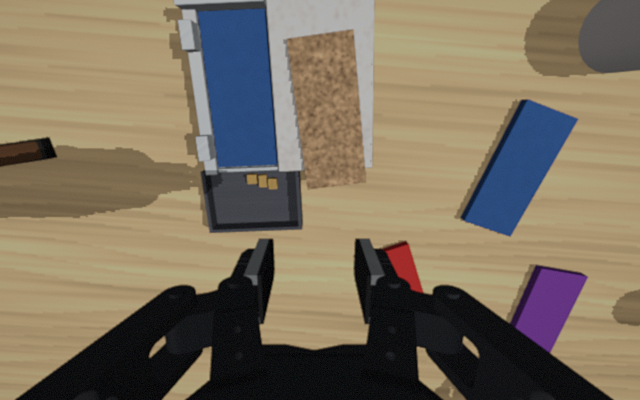

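```bash
python3 - <<'E'
from h import *
plan([(*J(-128,-97),60,YAW+90),(*J(-128,-97),4,YAW+90,20)])
E
```

```text
t 12.8 pos [485.7 -96.9 220.7] F [-0.1 -0.3  0.2] w 40.2 j6 1.52
   (np.float64(447.1218765426377), np.float64(-127.21452863658118), 60, 96.87) shift [-0.1628, 0.1089, 0.6429] turn [-0.0001, 0.0003, -0.0128] rows 3.5
   (np.float64(447.1218765426377), np.float64(-127.21452863658118), 4, 96.87) shift [0.0, 0.0, 0.224] turn [0.0, 0.0, 0.0] rows 2.8
```

Emit:
arm_command:
  rows:
    - [[-0.08, 0.055, 0.15], [0, 0, -0.013]]
    - [[-0.163, 0.109, 0.3], [0, 0, -0.013]]
    - [[-0.163, 0.109, 0.48], [0, 0, -0.013]]
    - [[-0.163, 0.109, 0.643], [0, 0, -0.013]]
    - [[-0.163, 0.109, 0.643], [0, 0, -0.013]]

```text
clock: 13.3
position: [443.4, -127.1, 56.0]
ee_rot: [0.998, 0.061, -0.006, -0.0]
contact_force: [-1.1, 0.3, 0.6]
gripper_width: 40.2
grasp_force: 0.0
```

Emit:
arm_command:
  rows:
    - [[0, 0, 0.08], [0, 0, 0]]
    - [[0, 0, 0.16], [0, 0, 0]]
    - [[0, 0, 0.224], [0, 0, 0]]
    - [[0, 0, 0.224], [0, 0, 0]]

```text
clock: 13.7
position: [447.9, -127.1, 4.5]
ee_rot: [0.998, 0.062, -0.001, 0.0]
contact_force: [-0.3, -0.4, -1.2]
gripper_width: 40.3
grasp_force: 0.0
```

Emit:
arm_command:
  rows:
    - [[0, 0, 0.01], [0, 0, 0]]
    - [[0, 0, 0.02], [0, 0, 0]]

```text
clock: 13.9
position: [449.1, -127.5, 0.8]
ee_rot: [0.998, 0.062, 0.002, 0.0]
contact_force: [0.2, -0.0, -0.3]
gripper_width: 40.1
grasp_force: 0.0
```

Emit:
arm_command:
  rows:
    - [[0, 0, 0.006], [0, 0, 0]]
    - [[0, 0, 0.012], [0, 0, 0]]

```text
clock: 14.1
position: [448.4, -127.7, -1.6]
ee_rot: [0.998, 0.062, 0.001, 0.0]
contact_force: [-6.0, 4.8, 30.5]
gripper_width: 40.1
grasp_force: 15.0
```

Emit:
arm_command:
  rows:
    - [[0, 0, -0.04], [0, 0, 0]]
    - [[0, 0, -0.1], [0, 0, 0]]
    - [[0, 0, -0.144], [0, 0, 0]]
    - [[0, 0, -0.144], [0, 0, 0]]

```text
clock: 14.5
position: [448.9, -127.8, 34.0]
ee_rot: [0.998, 0.061, 0.002, 0.0]
contact_force: [-0.6, 0.3, -0.4]
gripper_width: 40.0
grasp_force: 0.0
```

```bash
python3 - <<'E'
from h import *
s=arm.read_state(); print(invJ(s['position']))
plan([(*J(-120,-97),33,YAW+90),(*J(-87,-91),33,YAW+90,8)])
E
```

```text
[-126.32047338  -97.81149331]
t 14.5 pos [ 448.9 -127.8   34. ] F [-0.6  0.3 -0.4] w 40.0 j6 1.62
   (np.float64(455.06443741738383), np.float64(-126.25759250968838), 33, 96.87) shift [0.0253, -0.0032, 0.0043] turn [0.0001, -0.0013, 0.0009] rows 0.1
   (np.float64(487.1097989305419), np.float64(-116.353310330196), 33, 96.87) shift [0.132, -0.024, 0.0] turn [0.0, 0.0, 0.0] rows 4.2
```

Emit:
arm_command:
  rows:
    - [[0.025, -0.004, 0.004], [0, 0, 0]]
    - [[0.05, -0.01, 0.004], [0, 0, 0]]
    - [[0.075, -0.01, 0.004], [0, 0, 0]]
    - [[0.1, -0.01, 0.004], [0, 0, 0]]
    - [[0.125, -0.01, 0.004], [0, 0, 0]]

```text
clock: 15.0
position: [478.8, -121.4, 30.9]
ee_rot: [0.998, 0.061, -0.0, 0.0]
contact_force: [-0.3, 0.8, -0.2]
gripper_width: 40.1
grasp_force: 0.1
```

Emit:
arm_command:
  rows:
    - [[0.015, 0, 0], [0, 0, 0]]
    - [[0.025, 0, 0], [0, 0, 0]]
    - [[0.025, 0, 0], [0, 0, 0]]

```text
clock: 15.3
position: [482.9, -120.9, 30.9]
ee_rot: [0.998, 0.061, -0.002, -0.0]
contact_force: [-3.8, -0.0, 1.6]
gripper_width: 40.2
grasp_force: 2.0
```

```bash
python3 - <<'E'
from h import *
s=arm.read_state(); print(invJ(s['position']))
im,d,i=snap('wrist'); P=cloud(d,i)
plan([])
for c in ['top']:
    im,d,i=snap(c);P=cloud(d,i)
    for r in rects(im,i,(3,80,60),(22,255,190),38.5,150,P,(30,48)): print('cork',r,invJ(r[1][:2]))
E
```

```text
[-91.71270487 -95.05268805]
t 15.35 pos [ 482.9 -120.9   31. ] F [-3.9  0.1  2.1] w 40.0 j6 1.61
cork (array([349., 176.]), array([ 600.5, -107.5,   76.2,   61.9,    8.9])) [ 26.63507839 -95.77365295]
cork (array([511., 174.]), array([ 596.3, -643. ,  220.2,  163.9,    5.8])) [ -41.58967807 -626.92643004]
```

Emit:
arm_command:
  rows:
    - [[-0.004, 0, -0.005], [0, 0, 0]]
    - [[-0.004, 0, -0.009], [0, 0, 0]]
    - [[-0.004, 0, -0.009], [0, 0, 0]]

```text
clock: 15.7
position: [484.8, -120.8, 34.1]
ee_rot: [0.998, 0.061, 0.002, 0.0]
contact_force: [0.3, -0.3, 0.5]
gripper_width: 40.3
grasp_force: 0.1
```

Emit:
arm_command:
  rows:
    - [[0.01, 0, 0], [0, 0, 0]]
    - [[0.02, 0, 0], [0, 0, 0]]
    - [[0.02, 0, 0], [0, 0, 0]]

```text
clock: 16.0
position: [489.3, -120.2, 33.6]
ee_rot: [0.998, 0.061, 0.001, 0.0]
contact_force: [0.3, -0.3, 0.1]
gripper_width: 40.2
grasp_force: 0.0
```

```bash
python3 - <<'E'
from h import *
s=arm.read_state(); print(invJ(s['position']))
plan([])
im,d,i=snap('side');P=cloud(d,i)
Z=P[...,2]
for r in rects(im,i,(3,80,60),(22,255,255),38.5,150,P,(35.5,44)): print('cork',r,invJ(r[1][:2]))
E
```

```text
[-85.29794413 -95.04062483]
t 16.0 pos [ 489.3 -120.2   33.6] F [ 0.3 -0.3  0.1] w 40.2 j6 1.61
cork (array([334., 185.]), array([ 568.7, -107.2,  148.6,   67.8,    7.2])) [ -4.90071599 -91.67198581]
```

Emit:
arm_command:
  rows:
    - [[-0.04, 0, -0.01], [0, 0, 0]]
    - [[-0.08, 0, -0.1], [0, 0, 0]]
    - [[-0.08, 0, -0.3], [0, 0, 0]]
    - [[-0.08, 0, -0.5], [0, 0, 0]]
    - [[-0.08, 0, -0.7], [0, 0, 0]]
  grip: 1

```text
clock: 16.55
position: [467.2, -122.8, 210.5]
ee_rot: [0.998, 0.061, -0.0, -0.0]
contact_force: [1.5, 0.3, -0.3]
gripper_width: 85.4
grasp_force: 0.0
```

```bash
python3 - <<'E'
from h import *
plan([(*J(0,-30),220,YAW+2),(*J(0,-30),220,YAW)])
E
```

```text
t 16.55 pos [ 467.2 -122.8  210.5] F [ 1.5  0.3 -0.3] w 85.4 j6 1.61
   (np.float64(566.188510475848), np.float64(-45.384603280297846), 220, 8.870000000000001) shift [0.1436, -0.0863, -0.0128] turn [-0.0, 0.0002, 0.1632] rows 3.5
   (np.float64(566.188510475848), np.float64(-45.384603280297846), 220, 8.870000000000001) shift [0.0828, -0.1457, -0.0127] turn [0.0, 0.0, 0.1632] rows 3.5
   (np.float64(566.188510475848), np.float64(-45.384603280297846), 220, 8.870000000000001) shift [0.0007, -0.1676, -0.0127] turn [0.0, 0.0, 0.1632] rows 3.5
   (np.float64(566.188510475848), np.float64(-45.384603280297846), 220, 6.87) shift [-0.0, -0.0, -0.0] turn [0.0, 0.0, 0.0111] rows 0.2
```

Emit:
arm_command:
  rows:
    - [[0.04, -0.02, -0.013], [0, 0, 0.04]]
    - [[0.08, -0.05, -0.013], [0, 0, 0.08]]
    - [[0.12, -0.07, -0.013], [0, 0, 0.12]]
    - [[0.144, -0.086, -0.013], [0, 0, 0.163]]

```text
clock: 16.95
position: [501.3, -96.7, 211.9]
ee_rot: [0.981, -0.196, 0.0, -0.0]
contact_force: [-0.1, -0.2, 0.6]
gripper_width: 85.6
grasp_force: 0.0
```

Emit:
arm_command:
  rows:
    - [[0.02, -0.04, -0.013], [0, 0, 0.04]]
    - [[0.04, -0.08, -0.013], [0, 0, 0.08]]
    - [[0.06, -0.11, -0.013], [0, 0, 0.12]]
    - [[0.083, -0.146, -0.013], [0, 0, 0.163]]

```text
clock: 17.35
position: [534.0, -71.0, 214.9]
ee_rot: [0.899, -0.438, -0.0, 0.0]
contact_force: [-0.6, 0.6, 0.5]
gripper_width: 85.5
grasp_force: 0.0
```

Emit:
arm_command:
  rows:
    - [[0, -0.04, -0.013], [0, 0, 0.044]]
    - [[0, -0.08, -0.013], [0, 0, 0.088]]
    - [[0, -0.12, -0.013], [0, 0, 0.132]]
    - [[0, -0.168, -0.013], [0, 0, 0.174]]
    - [[0, -0.168, -0.013], [0, 0, 0.174]]

```text
clock: 17.85
position: [567.6, -44.6, 217.9]
ee_rot: [0.749, -0.662, -0.0, 0.0]
contact_force: [-0.9, -0.6, -1.5]
gripper_width: 85.5
grasp_force: 0.0
```

Emit:
arm_command:
  rows:
    - [[0, 0, 0], [0, 0, 0]]
    - [[0, 0, 0], [0, 0, 0]]

```text
clock: 18.05
position: [566.9, -45.3, 218.3]
ee_rot: [0.75, -0.662, -0.0, 0.0]
contact_force: [0.0, 0.1, 0.5]
gripper_width: 85.1
grasp_force: 0.0
```

```bash
python3 - <<'E'
from h import *
im,d,i=snap('wrist'); P=cloud(d,i); Z=P[...,2]
cv2.imwrite('pics/w4.png',im)
for r in rects(im,i,(3,60,40),(22,255,230),38.5,800,P,(36,42)): print('cork',r,invJ(r[1][:2]))
for r in rects(im,i,(105,120,40),(125,255,255),32,800): print('blue',r,invJ(r[1][:2]))
m=((Z>46)&(Z<56)&(d>0)&(P[...,1]<60)&(P[...,0]>400)&(P[...,0]<680)).astype(np.uint8)
for c in cv2.findContours(m,cv2.RETR_EXTERNAL,cv2.CHAIN_APPROX_NONE)[0]:
    if cv2.contourArea(c)>40:
        q=cv2.minAreaRect(P[c[:,0,1],c[:,0,0]][:,:2].astype(np.float32)); print('stops',q,invJ(q[0]))
plan([(*J(-3,-146),120,YAW),(*J(-3,-146),30,YAW,20)])
E
```

```text
cork (array([314., 111.]), array([ 574.5, -108.3,  149.1,   63. ,    7.1])) [  0.72606193 -93.45786662]
blue (array([316., 199.]), array([561.5, -15.3, 149.5,  62.9,   7.1])) [-1.05621702  0.42942475]
stops ((506.701171875, 16.69536590576172), (24.373945236206055, 12.285727500915527), 8.389383316040039) [-51.63440536  38.74993972]
stops ((609.4967041015625, 28.632476806640625), (24.97777557373047, 11.399096488952637), 5.5051445960998535) [51.85094777 38.30524866]
stops ((643.2620239257812, -0.29250335693359375), (12.304001808166504, 79.69841003417969), 6.796257495880127) [81.91391648  5.5490399 ]
t 18.1 pos [567.  -45.4 218.4] F [ 0.3  0.1 -0.5] w 85.6 j6 -0.08
   (np.float64(577.0856239877638), np.float64(-160.91058701170098), 120, 6.87) shift [0.4635, 0.0168, 0.3934] turn [0.0001, 0.0, 0.0012] rows 3.2
   (np.float64(577.0856239877638), np.float64(-160.91058701170098), 30, 6.87) shift [0.0, 0.0, 0.36] turn [0.0, 0.0, 0.0] rows 4.5
```

```bash
python3 - <<'E'
from h import *
plan([(*J(1,-140),120,YAW),(*J(1,-140),26,YAW,20)])
E
```

```text
t 18.1 pos [567.  -45.4 218.4] F [ 0.3  0.1 -0.5] w 85.6 j6 -0.08
   (np.float64(580.3392023299673), np.float64(-154.47519829219502), 120, 6.87) shift [0.4396, 0.0007, 0.3934] turn [0.0001, 0.0, 0.0012] rows 3.1
   (np.float64(580.3392023299673), np.float64(-154.47519829219502), 26, 6.87) shift [0.0, 0.0, 0.376] turn [0.0, 0.0, 0.0] rows 4.7
```

Emit:
arm_command:
  rows:
    - [[0.15, 0, 0.13], [0, 0, 0]]
    - [[0.3, 0, 0.26], [0, 0, 0]]
    - [[0.44, 0.001, 0.393], [0, 0, 0]]
    - [[0.44, 0.001, 0.393], [0, 0, 0]]

```text
clock: 18.5
position: [577.0, -157.4, 114.6]
ee_rot: [0.747, -0.664, -0.004, 0.003]
contact_force: [-0.4, 0.8, -0.4]
gripper_width: 85.0
grasp_force: 0.0
```

Emit:
arm_command:
  rows:
    - [[0, 0, 0.1], [0, 0, 0]]
    - [[0, 0, 0.2], [0, 0, 0]]
    - [[0, 0, 0.3], [0, 0, 0]]
    - [[0, 0, 0.36], [0, 0, 0]]
    - [[0, 0, 0.372], [0, 0, 0]]

```text
clock: 19.0
position: [579.7, -154.0, 25.8]
ee_rot: [0.749, -0.662, -0.001, 0.001]
contact_force: [0.1, 0.3, -0.6]
gripper_width: 85.7
grasp_force: 0.0
```

Emit:
arm_command:
  rows:
    - [[0, 0, 0.004], [0, 0, 0]]
    - [[0, 0, 0.006], [0, 0, 0]]

```text
clock: 19.2
position: [581.8, -154.1, 26.9]
ee_rot: [0.749, -0.662, 0.001, -0.001]
contact_force: [0.3, 0.1, 0.9]
gripper_width: 85.1
grasp_force: 0.0
```

```bash
python3 - <<'E'
from h import *
s=arm.read_state(); print(invJ(s['position']))
plan([(*J(1,-140),22,YAW)])
E
```

```text
[   2.52206067 -139.85251184]
t 19.2 pos [ 581.8 -154.1   26.9] F [0.3 0.1 0.9] w 85.1 j6 0.11
   (np.float64(580.3392023299673), np.float64(-154.47519829219502), 22, 6.87) shift [0.0006, 0.0061, 0.0196] turn [-0.0008, -0.0002, 0.0011] rows 0.1
```

Emit:
arm_command:
  rows:
    - [[0, 0.003, 0.006], [0, 0, 0]]
    - [[0, 0.003, 0.012], [0, 0, 0]]
    - [[0, 0.003, 0.012], [0, 0, 0]]

```text
clock: 19.5
position: [580.2, -154.3, 22.8]
ee_rot: [0.749, -0.662, 0.0, -0.0]
contact_force: [-0.5, 0.4, -0.2]
gripper_width: 85.2
grasp_force: 0.0
```

Emit:
arm_command:
  rows:
    - [[0, 0, 0.004], [0, 0, 0]]
    - [[0, 0, 0.004], [0, 0, 0]]

```text
clock: 19.7
position: [580.1, -154.3, 21.5]
ee_rot: [0.749, -0.662, -0.0, 0.0]
contact_force: [-0.4, 0.9, 0.7]
gripper_width: 85.1
grasp_force: 0.0
```

Emit:
arm_command:
  rows:
    - [[0, 0, 0.004], [0, 0, 0]]
    - [[0, 0, 0.004], [0, 0, 0]]

```text
clock: 19.9
position: [580.2, -154.3, 20.5]
ee_rot: [0.749, -0.662, 0.0, 0.0]
contact_force: [0.6, 0.7, -0.3]
gripper_width: 85.1
grasp_force: 0.0
```

Emit:
arm_command:
  rows:
    - [[0, 0, 0.004], [0, 0, 0]]
    - [[0, 0, 0.004], [0, 0, 0]]

```text
clock: 20.1
position: [580.2, -154.3, 20.3]
ee_rot: [0.749, -0.662, 0.0, 0.0]
contact_force: [-2.8, 0.6, 4.9]
gripper_width: 85.4
grasp_force: 2.4
```

Emit:
arm_command:
  rows:
    - [[0, 0, -0.0065], [0, 0, 0]]
    - [[-0.012, 0, -0.0065], [0, 0, 0]]
    - [[-0.036, 0.002, -0.0065], [0, 0, 0]]
    - [[-0.06, 0.005, -0.0065], [0, 0, 0]]
    - [[-0.084, 0.008, -0.0065], [0, 0, 0]]

```text
clock: 20.6
position: [575.4, -133.1, 21.0]
ee_rot: [0.749, -0.662, -0.0, 0.0]
contact_force: [-0.4, 0.4, 0.3]
gripper_width: 85.3
grasp_force: 0.1
```

Emit:
arm_command:
  rows:
    - [[-0.024, 0.003, 0], [0, 0, 0]]
    - [[-0.048, 0.006, 0], [0, 0, 0]]
    - [[-0.07, 0.006, 0], [0, 0, 0]]
    - [[-0.07, 0.006, 0], [0, 0, 0]]

```text
clock: 21.0
position: [571.9, -115.7, 21.2]
ee_rot: [0.749, -0.662, -0.0, 0.0]
contact_force: [0.1, 0.2, -0.0]
gripper_width: 85.4
grasp_force: 0.0
```

```bash
python3 - <<'E'
from h import *
s=arm.read_state(); print(invJ(s['position']))
plan([])
im,d,i=snap('top'); P=cloud(d,i)
for r in rects(im,i,(3,80,60),(22,255,190),38,150,P,(30,48))[:2]: print('cork',r,invJ(r[1][:2]))
E
```

```text
[  -2.76464298 -100.52566091]
t 21.0 pos [ 571.9 -115.7   21.2] F [ 0.1  0.2 -0. ] w 85.4 j6 0.05
cork (array([341., 199.]), array([529.1, -81.5,  79.3,  63.4,   6.3])) [-41.14223501 -61.41967517]
cork (array([510., 173.]), array([ 596.5, -643.4,  220.2,  164.1,    6. ])) [ -41.43896085 -627.34748148]
```

Emit:
arm_command:
  rows:
    - [[-0.024, 0, 0], [0, 0, 0]]
    - [[-0.048, 0, 0], [0, 0, 0]]
    - [[-0.072, 0, 0], [0, 0, 0]]
    - [[-0.096, 0, 0], [0, 0, 0]]
    - [[-0.12, 0, 0], [0, 0, 0]]

```text
clock: 21.55
position: [568.3, -86.2, 21.2]
ee_rot: [0.749, -0.662, 0.0, -0.0]
contact_force: [-0.4, -0.9, -0.2]
gripper_width: 85.3
grasp_force: 0.2
```

Emit:
arm_command:
  rows:
    - [[-0.024, 0, 0], [0, 0, 0]]
    - [[-0.048, 0, 0], [0, 0, 0]]
    - [[-0.072, 0, 0], [0, 0, 0]]
    - [[-0.096, 0, 0], [0, 0, 0]]
    - [[-0.096, 0, 0], [0, 0, 0]]

```text
clock: 22.05
position: [565.3, -62.2, 21.2]
ee_rot: [0.749, -0.662, -0.0, 0.0]
contact_force: [0.2, 0.5, -0.5]
gripper_width: 85.4
grasp_force: 0.0
```

```bash
python3 - <<'E'
from h import *
s=arm.read_state(); print(invJ(s['position']))
plan([])
im,d,i=snap('side'); P=cloud(d,i)
for r in rects(im,i,(3,80,60),(22,255,255),37,150,P,(33,44)): print('cork',r,invJ(r[1][:2]))
E
```

```text
[ -2.88921449 -46.54486785]
t 22.05 pos [565.3 -62.2  21.2] F [ 0.2  0.5 -0.5] w 85.4 j6 -0.05
cork (array([327., 206.]), array([554.2, -16. , 150.6,  66.1,   7.3])) [-8.38753572  0.60765489]
cork (array([413., 108.]), array([ 512.9, -639.2,  164.5,   61.2,  -85.8])) [-123.93633053 -613.1776545 ]
```

Emit:
arm_command:
  rows:
    - [[-0.006, 0, 0], [0, 0, 0]]
    - [[-0.012, 0, 0], [0, 0, 0]]
    - [[-0.012, 0, 0], [0, 0, 0]]

```text
clock: 22.4
position: [565.0, -60.0, 21.2]
ee_rot: [0.749, -0.663, -0.0, -0.0]
contact_force: [0.8, -1.0, -0.1]
gripper_width: 85.4
grasp_force: 0.0
```

Emit:
arm_command:
  rows:
    - [[-0.004, 0, 0], [0, 0, 0]]
    - [[-0.004, 0, 0], [0, 0, 0]]

```text
clock: 22.6
position: [564.9, -59.0, 21.2]
ee_rot: [0.749, -0.662, 0.0, -0.0]
contact_force: [0.4, -0.3, 1.0]
gripper_width: 85.4
grasp_force: 0.0
```

Emit:
arm_command:
  rows:
    - [[-0.003, 0, 0], [0, 0, 0]]
    - [[-0.003, 0, 0], [0, 0, 0]]

```text
clock: 22.8
position: [564.8, -58.2, 21.2]
ee_rot: [0.749, -0.662, 0.0, 0.0]
contact_force: [-0.1, -0.5, 0.1]
gripper_width: 85.2
grasp_force: 0.1
```

Emit:
arm_command:
  rows:
    - [[-0.003, 0, 0], [0, 0, 0]]
    - [[-0.003, 0, 0], [0, 0, 0]]

```text
clock: 23.0
position: [564.7, -57.5, 21.2]
ee_rot: [0.749, -0.662, -0.0, 0.0]
contact_force: [-0.0, -0.2, -0.3]
gripper_width: 85.2
grasp_force: 0.2
```

Emit:
arm_command:
  rows:
    - [[-0.002, 0, 0], [0, 0, 0]]
    - [[-0.002, 0, 0], [0, 0, 0]]

```text
clock: 23.2
position: [564.5, -57.2, 21.2]
ee_rot: [0.749, -0.663, -0.0, 0.0]
contact_force: [0.8, -2.0, -0.4]
gripper_width: 85.0
grasp_force: 0.7
```

Emit:
arm_command:
  rows:
    - [[-0.003, 0, 0], [0, 0, 0]]
    - [[-0.003, 0, 0], [0, 0, 0]]
    - [[-0.003, 0, 0], [0, 0, 0]]

```text
clock: 23.5
position: [564.5, -56.8, 21.3]
ee_rot: [0.749, -0.663, 0.0, 0.0]
contact_force: [0.5, -4.8, 2.2]
gripper_width: 85.6
grasp_force: 2.2
```

```bash
python3 - <<'E'
from h import *
s=arm.read_state(); print(invJ(s['position']))
plan([])
E
```

```text
[ -3.0629136  -41.08165088]
t 23.5 pos [564.5 -56.8  21.3] F [ 0.5 -4.8  2.2] w 85.6 j6 -0.06
```

Emit:
arm_command:
  rows:
    - [[0.02, 0, 0], [0, 0, 0]]
    - [[0.03, 0, -0.1], [0, 0, 0]]
    - [[0.03, 0, -0.3], [0, 0, 0]]
    - [[0, 0, -0.5], [0, 0, 0]]
    - [[-0.04, 0, -0.7], [0, 0, 0]]
  grip: 0.47

```text
clock: 24.0
position: [563.1, -46.1, 196.5]
ee_rot: [0.749, -0.663, -0.0, -0.0]
contact_force: [1.7, 0.2, -0.5]
gripper_width: 40.0
grasp_force: 0.0
```

Emit:
arm_command:
  rows:
    - [[0, 0, -0.1], [0, 0, 0]]
    - [[0, 0, -0.1], [0, 0, 0]]
    - [[0, 0, -0.1], [0, 0, 0]]

```text
clock: 24.3
position: [563.1, -45.8, 219.7]
ee_rot: [0.749, -0.662, -0.0, -0.001]
contact_force: [-0.5, 0.0, -0.2]
gripper_width: 40.2
grasp_force: 0.0
```

```bash
cat > sepm.py <<'E'
from h import *
im,d,i=snap('wrist'); P=cloud(d,i); Z=P[...,2]
for r in rects(im,i,(3,60,40),(22,255,230),37,800,P,(34,41)): print('cork',r,invJ(r[1][:2]))
m=((Z>46)&(Z<56)&(d>0)&(P[...,1]<60)&(P[...,0]>400)&(P[...,0]<680)).astype(np.uint8)
for c in cv2.findContours(m,cv2.RETR_EXTERNAL,cv2.CHAIN_APPROX_NONE)[0]:
    if cv2.contourArea(c)>40:
        q=cv2.minAreaRect(P[c[:,0,1],c[:,0,0]][:,:2].astype(np.float32)); print('stops',q,invJ(q[0]))
def patch(x,y):
    w=np.array(J(x,y)); k=(abs(P[...,:2]-w).max(-1)<5)&(d>0); return round(float(np.median(Z[k])),1) if k.sum() else None
print('heights',[patch(x,y) for x in(-65,0,65) for y in (-24,1,26)])
E
python3 - <<'E'
from sepm import *
plan([(*J(-102,1),150,YAW+92),(*J(-102,1),40,YAW+90,25)])
E
```

```text
cork (array([316., 201.]), array([558.4, -13.6, 148.8,  63.7,   7.1])) [-3.93061043  2.48803169]
stops ((506.4676513671875, 16.119850158691406), (24.388267517089844, 11.71861457824707), 8.841268539428711) [-51.93509069  38.20648914]
stops ((609.5669555664062, 29.04256820678711), (24.987607955932617, 12.331087112426758), 7.037872314453125) [51.96974875 38.70399238]
stops ((643.3330688476562, -0.3380470275878906), (12.388066291809082, 79.42984771728516), 6.8800129890441895) [81.97900351  5.49532504]
heights [37.1, 37.0, 37.2, 37.2, 37.1, 37.1, 37.0, 37.1, 37.2]
t 24.35 pos [562.6 -46.1 218.5] F [-0.8  0.5 -1. ] w 40.1 j6 -0.08
   (np.float64(461.2127318311258), np.float64(-26.808115508539945), 150, 98.87) shift [-0.042, 0.1309, 0.0917] turn [0.0006, 0.0002, 0.1633] rows 3.5
   (np.float64(461.2127318311258), np.float64(-26.808115508539945), 150, 98.87) shift [0.0276, 0.1348, 0.0914] turn [0.0, 0.0, 0.1633] rows 3.5
   (np.float64(461.2127318311258), np.float64(-26.808115508539945), 150, 98.87) shift [0.0902, 0.1039, 0.0914] turn [0.0, 0.0, 0.1633] rows 3.5
   (np.float64(461.2127318311258), np.float64(-26.808115508539945), 40, 96.87) shift [0.0, -0.0, 0.44] turn [0.0, 0.0, 0.0111] rows 4.4
```

Emit:
arm_command:
  rows:
    - [[-0.01, 0.03, 0.02], [0, 0, 0.04]]
    - [[-0.02, 0.06, 0.04], [0, 0, 0.08]]
    - [[-0.03, 0.1, 0.065], [0, 0, 0.12]]
    - [[-0.042, 0.131, 0.092], [0, 0, 0.163]]

```text
clock: 24.75
position: [528.1, -40.2, 194.3]
ee_rot: [-0.554, 0.832, 0.001, -0.002]
contact_force: [-0.0, -0.9, 0.4]
gripper_width: 39.9
grasp_force: 0.0
```

Emit:
arm_command:
  rows:
    - [[0.007, 0.03, 0.02], [0, 0, 0.04]]
    - [[0.014, 0.06, 0.04], [0, 0, 0.08]]
    - [[0.021, 0.1, 0.065], [0, 0, 0.12]]
    - [[0.028, 0.135, 0.091], [0, 0, 0.163]]

```text
clock: 25.15
position: [494.1, -33.9, 171.7]
ee_rot: [-0.326, 0.945, 0.0, -0.002]
contact_force: [0.0, 0.1, -0.6]
gripper_width: 40.0
grasp_force: 0.0
```

Emit:
arm_command:
  rows:
    - [[0.022, 0.026, 0.02], [0, 0, 0.044]]
    - [[0.044, 0.052, 0.04], [0, 0, 0.088]]
    - [[0.066, 0.08, 0.065], [0, 0, 0.132]]
    - [[0.09, 0.104, 0.091], [0, 0, 0.174]]
    - [[0.09, 0.104, 0.091], [0, 0, 0.174]]

```text
clock: 25.65
position: [459.3, -27.7, 148.8]
ee_rot: [-0.061, 0.998, -0.0, -0.003]
contact_force: [-0.3, -0.5, -0.2]
gripper_width: 40.4
grasp_force: 0.0
```

```bash
python3 - <<'E'
from h import *
s=arm.read_state(); print(invJ(s['position']))
plan([(*J(-102,1),40,YAW+90,25)])
E
```

```text
[-104.00850509    0.31287533]
t 25.65 pos [459.3 -27.7 148.8] F [-0.3 -0.5 -0.2] w 40.4 j6 -1.74
   (np.float64(461.2127318311258), np.float64(-26.808115508539945), 40, 96.87) shift [-0.0107, 0.0028, 0.435] turn [-0.0, -0.002, 0.0008] rows 4.4
```

Emit:
arm_command:
  rows:
    - [[-0.01, 0.003, 0.1], [0, -0.002, 0]]
    - [[-0.01, 0.003, 0.2], [0, -0.002, 0]]
    - [[-0.01, 0.003, 0.31], [0, -0.002, 0]]
    - [[-0.01, 0.003, 0.41], [0, -0.002, 0]]
    - [[-0.01, 0.003, 0.445], [0, -0.002, 0]]

```text
clock: 26.15
position: [462.7, -26.9, 37.2]
ee_rot: [-0.062, 0.998, -0.0, 0.0]
contact_force: [-0.2, -1.0, 0.8]
gripper_width: 40.4
grasp_force: 0.0
```

Emit:
arm_command:
  rows:
    - [[0, 0, 0.01], [0, 0, 0]]
    - [[0, 0, 0.018], [0, 0, 0]]
    - [[0, 0, 0.018], [0, 0, 0]]

```text
clock: 26.45
position: [465.0, -26.2, 36.1]
ee_rot: [-0.062, 0.998, 0.0, 0.004]
contact_force: [-0.6, -0.5, 0.2]
gripper_width: 39.8
grasp_force: 0.0
```

```bash
python3 - <<'E'
from h import *
s=arm.read_state(); print(invJ(s['position']))
plan([(*J(-90,1),32.4,YAW+90,25)])
E
```

```text
[-98.12643209   1.12931738]
t 26.45 pos [465.  -26.2  36.1] F [-0.6 -0.5  0.2] w 39.8 j6 -1.74
   (np.float64(473.1265731432449), np.float64(-25.372711318200746), 32.4, 96.87) shift [-0.0324, -0.0006, 0.0151] turn [0.0001, 0.0025, 0.0011] rows 0.4
```

Emit:
arm_command:
  rows:
    - [[0, 0, 0.006], [0, 0, 0]]
    - [[0, 0, 0.01], [0, 0, 0]]
    - [[0, 0, 0.01], [0, 0, 0]]
    - [[0, 0, 0.01], [0, 0, 0]]

```text
clock: 26.85
position: [464.4, -26.3, 33.2]
ee_rot: [-0.061, 0.998, 0.0, 0.003]
contact_force: [0.1, -0.2, -1.2]
gripper_width: 40.3
grasp_force: 0.0
```

```bash
python3 - <<'E'
from h import *
s=arm.read_state(); print(invJ(s['position']))
plan([(*J(-90,1),32.4,YAW+90,25)])
E
```

```text
[-98.73283599   1.07696595]
t 26.85 pos [464.4 -26.3  33.2] F [ 0.1 -0.2 -1.2] w 40.3 j6 -1.74
   (np.float64(473.1265731432449), np.float64(-25.372711318200746), 32.4, 96.87) shift [-0.0349, -0.0004, 0.0033] turn [0.0, 0.0022, 0.0009] rows 0.4
```

Emit:
arm_command:
  rows:
    - [[-0.01, 0, 0.003], [0, 0.002, 0]]
    - [[-0.02, 0, 0.003], [0, 0.002, 0]]
    - [[-0.03, 0, 0.003], [0, 0.002, 0]]
    - [[-0.038, 0, 0.003], [0, 0.002, 0]]
    - [[-0.038, 0, 0.003], [0, 0.002, 0]]

```text
clock: 27.35
position: [474.1, -25.2, 32.2]
ee_rot: [-0.061, 0.998, -0.0, 0.0]
contact_force: [-0.2, 0.4, 0.2]
gripper_width: 40.2
grasp_force: 0.0
```

Emit:
arm_command:
  rows:
    - [[-0.004, 0, 0], [0, 0, 0]]
    - [[-0.007, 0, 0], [0, 0, 0]]
    - [[-0.007, 0, 0], [0, 0, 0]]

```text
clock: 27.65
position: [475.5, -25.0, 32.2]
ee_rot: [-0.061, 0.998, -0.0, -0.0]
contact_force: [-0.7, 0.1, 0.5]
gripper_width: 39.9
grasp_force: 0.0
```

Emit:
arm_command:
  rows:
    - [[-0.004, 0, 0], [0, 0, 0]]
    - [[-0.004, 0, 0], [0, 0, 0]]

```text
clock: 27.85
position: [476.6, -24.8, 32.3]
ee_rot: [-0.061, 0.998, 0.0, 0.0]
contact_force: [-0.8, 0.2, -0.4]
gripper_width: 40.0
grasp_force: 0.0
```

```bash
python3 - <<'E'
from h import *
s=arm.read_state(); print(invJ(s['position']))
plan([])
E
```

```text
[-86.4743028    1.10932758]
t 27.85 pos [476.6 -24.8  32.3] F [-0.8  0.2 -0.4] w 40.0 j6 -1.74
```

Emit:
arm_command:
  rows:
    - [[-0.003, 0, 0], [0, 0, 0]]
    - [[-0.003, 0, 0], [0, 0, 0]]

```text
clock: 28.05
position: [477.1, -24.8, 32.2]
ee_rot: [-0.061, 0.998, -0.0, -0.0]
contact_force: [0.1, -0.1, 0.7]
gripper_width: 40.2
grasp_force: 0.2
```

Emit:
arm_command:
  rows:
    - [[-0.003, 0, 0], [0, 0, 0]]
    - [[-0.003, 0, 0], [0, 0, 0]]

```text
clock: 28.25
position: [477.2, -24.9, 32.1]
ee_rot: [-0.061, 0.998, -0.0, -0.001]
contact_force: [-2.6, 0.2, 1.7]
gripper_width: 39.7
grasp_force: 1.1
```

Emit:
arm_command:
  rows:
    - [[-0.002, 0, 0], [0, 0, 0]]
    - [[-0.002, 0, 0], [0, 0, 0]]

```text
clock: 28.45
position: [477.3, -24.9, 32.0]
ee_rot: [-0.061, 0.998, -0.0, -0.001]
contact_force: [-4.4, 0.7, 2.2]
gripper_width: 40.3
grasp_force: 2.0
```

Emit:
arm_command:
  rows:
    - [[0.02, 0, 0], [0, 0, 0]]
    - [[0.04, 0, -0.1], [0, 0, 0]]
    - [[0, 0, -0.28], [0, 0, 0]]
    - [[-0.15, 0, -0.45], [0, 0, 0]]
    - [[-0.32, 0, -0.6], [0, 0, 0]]
  grip: 1

```text
clock: 28.95
position: [549.6, -15.9, 176.6]
ee_rot: [-0.062, 0.998, 0.0, 0.003]
contact_force: [0.5, -0.3, 0.0]
gripper_width: 85.1
grasp_force: 0.0
```

Emit:
arm_command:
  rows:
    - [[-0.1, 0, -0.1], [0, 0, 0]]
    - [[-0.1, 0, -0.1], [0, 0, 0]]
    - [[-0.1, 0, -0.1], [0, 0, 0]]
    - [[-0.1, 0, -0.1], [0, 0, 0]]

```text
clock: 29.35
position: [571.6, -13.1, 196.9]
ee_rot: [-0.061, 0.998, 0.0, -0.001]
contact_force: [0.2, 0.4, -1.2]
gripper_width: 85.2
grasp_force: 0.0
```

```bash
python3 - <<'E'
from sepm import *
cv2.imwrite('pics/w5.png',im)
plan([])
# gap profile: far sep edge vs end stop face, +y edge vs curb, using depth steps along jig lines
a=np.radians(YAW); Q=P[...,:2]-O; jx=Q@[np.cos(a),np.sin(a)]; jy=Q@[-np.sin(a),np.cos(a)]
hsv=cv2.cvtColor(im,cv2.COLOR_BGR2HSV); ck=(hsv[...,0]<22)&(hsv[...,1]>70)&(Z>34.5)&(Z<40)&(d>0)&(abs(jx)<90)&(abs(jy)<45)
for y in (-25,-10,10,25):
    k=ck&(abs(jy-y)<4); e=(abs(jy-y)<4)&(Z>46)&(Z<53)&(jx>65)&(jx<95)&(d>0); print('y',y,'cork x',np.percentile(jx[k],[1,99]).round(1),'stop x',np.percentile(jx[e],[2,98]).round(1) if e.sum() else None)
for x in (-52,0,52):
    k=ck&(abs(jx-x)<6); e=(abs(jx-x)<6)&(Z>46)&(Z<53)&(jy>20)&(jy<55)&(d>0); print('x',x,'cork y',np.percentile(jy[k],[1,99]).round(1),'stop y',np.percentile(jy[e],[2,98]).round(1) if e.sum() else None)
E
```

```text
cork (array([314., 164.]), array([564.3, -13.3, 149.4,  64.2,   7. ])) [1.96291332 2.08013732]
stops ((642.4547729492188, -0.18047714233398438), (12.583950996398926, 79.5010757446289), 7.213247299194336) [81.12586172  5.75682273]
stops ((608.630126953125, 29.076316833496094), (24.531166076660156, 12.006977081298828), 6.437384605407715) [51.04368337 38.84955934]
stops ((505.7944030761719, 16.839706420898438), (24.621145248413086, 12.044965744018555), 6.974943161010742) [-52.51739807  39.00170886]
heights [36.9, 37.1, 37.1, 37.5, 280.6, 37.6, 37.1, 37.2, 37.0]
t 29.4 pos [571.5 -13.2 197. ] F [-0.8  0.7  0.5] w 85.5 j6 -1.71
y -25 cork x [-72.7  74.5] stop x [75.2 86.9]
y -10 cork x [-72.7  74.3] stop x [75.4 86.5]
y 10 cork x [-72.8  74.2] stop x [75.6 86.3]
y 25 cork x [-72.8  74.4] stop x [75.4 86.6]
x -52 cork y [-30.3  31.9] stop y [33.3 44.4]
x 0 cork y [-29.9  31.6] stop y None
x 52 cork y [-30.3  32.1] stop y [33.  44.2]
```

View pics/w5.png

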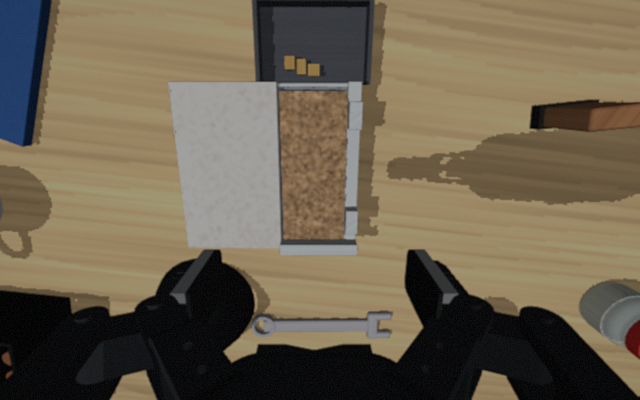

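The picture shows the cork flat in the pocket with its edges against the stops. The chips are in the trough at (300,65) and the scraper is standing at the right. Next is the top panel.

```bash
python3 - <<'E'
from h import *
plan([(525,-328,200,75.3)])
E
```

```text
t 29.4 pos [571.5 -13.2 197. ] F [-0.8  0.7  0.5] w 85.5 j6 -1.71
   (525, -328, 200, 75.3) shift [0.1693, -0.6135, -0.0056] turn [-0.0001, -0.0008, 0.0603] rows 3.3
   (525, -328, 200, 75.3) shift [0.0507, -0.6344, -0.006] turn [0.0, 0.0, 0.0603] rows 3.3
```

Emit:
arm_command:
  rows:
    - [[0.04, -0.15, 0], [0, 0, 0.015]]
    - [[0.08, -0.3, -0.006], [0, 0, 0.03]]
    - [[0.12, -0.46, -0.006], [0, 0, 0.045]]
    - [[0.169, -0.613, -0.006], [0, 0, 0.06]]

```text
clock: 29.8
position: [548.5, -171.5, 198.9]
ee_rot: [0.034, 0.999, -0.0, -0.001]
contact_force: [0.5, 0.1, 0.1]
gripper_width: 85.5
grasp_force: 0.0
```

Emit:
arm_command:
  rows:
    - [[0.01, -0.15, 0], [0, 0, 0.015]]
    - [[0.025, -0.3, -0.006], [0, 0, 0.03]]
    - [[0.037, -0.46, -0.006], [0, 0, 0.045]]
    - [[0.051, -0.634, -0.006], [0, 0, 0.06]]
    - [[0.051, -0.634, -0.006], [0, 0, 0.06]]

```text
clock: 30.3
position: [524.4, -331.3, 199.8]
ee_rot: [0.13, 0.992, -0.0, -0.001]
contact_force: [-0.1, -1.2, -1.0]
gripper_width: 85.8
grasp_force: 0.0
```

Emit:
arm_command:
  rows:
    - [[0, 0, 0], [0, 0, 0]]
    - [[0, 0, 0], [0, 0, 0]]

```text
clock: 30.5
position: [526.1, -326.7, 200.7]
ee_rot: [0.126, 0.992, 0.0, -0.001]
contact_force: [0.4, 0.0, 1.5]
gripper_width: 85.3
grasp_force: 0.0
```

```bash
python3 - <<'E'
from h import *
im,d,i=snap('wrist'); P=cloud(d,i); Z=P[...,2]
print('blue',rects(im,i,(105,120,40),(125,255,255),12,800,P,(9,16)))
k=(Z>9.5)&(Z<15)&(d>0)&(abs(P[...,0]-500)<95)&(abs(P[...,1]+331)<75); print(cv2.minAreaRect(P[k][:,:2].astype(np.float32)),np.median(Z[k]))
E
```

```text
blue [(array([303., 146.]), array([ 501.5, -331.8,  147.2,   62. ,  -14.6]))]
((500.4324035644531, -333.1921081542969), (64.11039733886719, 150.11566162109375), 75.23856353759766) 12.075275038996239
```

```bash
python3 - <<'E'
from h import *
plan([(500.8,-332.6,60,75.3),(500.8,-332.6,-3,75.3,18)])
E
```

```text
t 30.55 pos [ 526.4 -326.4  201. ] F [ 0.7 -0.3  1.1] w 85.5 j6 -1.53
   (500.8, -332.6, 60, 75.3) shift [0.0927, -0.0497, 0.5641] turn [0.0001, -0.0002, 0.0012] rows 3.0
   (500.8, -332.6, -3, 75.3) shift [0.0, 0.0, 0.252] turn [0.0, 0.0, 0.0] rows 3.5
```

Emit:
arm_command:
  rows:
    - [[0.05, -0.025, 0.18], [0, 0, 0.001]]
    - [[0.092, -0.049, 0.36], [0, 0, 0.001]]
    - [[0.092, -0.049, 0.56], [0, 0, 0.001]]
    - [[0.092, -0.049, 0.56], [0, 0, 0.001]]
    - [[0.092, -0.049, 0.56], [0, 0, 0.001]]

```text
clock: 31.05
position: [502.1, -333.1, 61.9]
ee_rot: [0.127, 0.992, -0.0, -0.0]
contact_force: [0.7, 0.1, 0.9]
gripper_width: 85.3
grasp_force: 0.0
```

```bash
python3 - <<'E'
from h import *
plan([(500.8,-332.6,-3,75.3,18)])
E
```

```text
t 31.05 pos [ 502.1 -333.1   61.9] F [0.7 0.1 0.9] w 85.3 j6 -1.51
   (500.8, -332.6, -3, 75.3) shift [0.0053, 0.0011, 0.2597] turn [-0.0003, -0.0001, 0.0005] rows 3.6
```

Emit:
arm_command:
  rows:
    - [[0.003, 0.001, 0.08], [0, 0, 0]]
    - [[0.003, 0.001, 0.16], [0, 0, 0]]
    - [[0.003, 0.001, 0.22], [0, 0, 0]]
    - [[0.003, 0.001, 0.25], [0, 0, 0]]
    - [[0.003, 0.001, 0.258], [0, 0, 0]]

```text
clock: 31.55
position: [502.3, -333.5, -1.4]
ee_rot: [0.128, 0.992, -0.001, 0.002]
contact_force: [-0.0, -0.3, 0.3]
gripper_width: 85.3
grasp_force: 0.0
```

Emit:
arm_command:
  rows:
    - [[0, 0, 0], [0, 0, 0]]
    - [[0, 0, 0], [0, 0, 0]]
    - [[0, 0, 0], [0, 0, 0]]

```text
clock: 31.85
position: [501.3, -333.5, -2.1]
ee_rot: [0.128, 0.992, -0.0, 0.001]
contact_force: [0.0, 0.0, 0.2]
gripper_width: 85.2
grasp_force: 0.0
```

Emit:
arm_command:
  rows:
    - [[0, 0, 0], [0, 0, 0]]
    - [[0, 0, 0], [0, 0, 0]]
    - [[0, 0, 0], [0, 0, 0]]
    - [[0, 0, 0], [0, 0, 0]]
    - [[0, 0, 0], [0, 0, 0]]
  grip: 0.6

```text
clock: 32.35
position: [501.1, -333.5, -2.3]
ee_rot: [0.128, 0.992, -0.0, 0.001]
contact_force: [-1.5, -0.2, 5.5]
gripper_width: 62.0
grasp_force: 66.6
```

```bash
python3 - <<'E'
from h import *
plan([(500.8,-332.6,120,75.3,25)])
E
```

```text
t 32.35 pos [ 501.1 -333.5   -2.3] F [-1.5 -0.2  5.5] w 62.0 j6 -1.51
   (500.8, -332.6, 120, 75.3) shift [0.0013, 0.003, -0.489] turn [-0.0001, 0.0004, -0.0002] rows 4.9
```

Emit:
arm_command:
  rows:
    - [[0, 0, -0.04], [0, 0, 0]]
    - [[0, 0, -0.12], [0, 0, 0]]
    - [[0, 0, -0.24], [0, 0, 0]]
    - [[0, 0, -0.4], [0, 0, 0]]
    - [[0, 0, -0.55], [0, 0, 0]]

```text
clock: 32.85
position: [499.7, -332.8, 135.1]
ee_rot: [0.129, 0.992, 0.0, -0.001]
contact_force: [1.2, -0.9, -2.4]
gripper_width: 62.3
grasp_force: 66.1
```

```bash
python3 - <<'E'
from h import *
plan([(*J(-2,-2),135,YAW+90),(*J(-2,-2),60,YAW+90,20)])
E
```

```text
t 32.85 pos [ 499.7 -332.8  135.1] F [ 1.2 -0.9 -2.4] w 62.3 j6 -1.51
   (np.float64(560.8535938130367), np.float64(-17.82487425040972), 135, 96.87) shift [0.0425, 0.6403, 0.0006] turn [0.0002, -0.0006, -0.0601] rows 3.3
   (np.float64(560.8535938130367), np.float64(-17.82487425040972), 135, 96.87) shift [-0.0785, 0.6369, 0.0002] turn [0.0, 0.0, -0.0601] rows 3.3
   (np.float64(560.8535938130367), np.float64(-17.82487425040972), 60, 96.87) shift [0.0, 0.0, 0.3] turn [0.0, 0.0, 0.0] rows 3.8
```

Emit:
arm_command:
  rows:
    - [[0.01, 0.13, 0], [0, 0, -0.012]]
    - [[0.02, 0.27, 0], [0, 0, -0.025]]
    - [[0.03, 0.41, 0], [0, 0, -0.037]]
    - [[0.04, 0.54, 0], [0, 0, -0.05]]
    - [[0.042, 0.64, 0], [0, 0, -0.06]]

```text
clock: 33.35
position: [530.4, -173.9, 134.0]
ee_rot: [0.034, 0.999, 0.0, -0.001]
contact_force: [0.0, 0.1, -3.0]
gripper_width: 62.3
grasp_force: 66.2
```

Emit:
arm_command:
  rows:
    - [[-0.012, 0.1, 0], [0, 0, -0.012]]
    - [[-0.029, 0.24, 0], [0, 0, -0.025]]
    - [[-0.047, 0.38, 0], [0, 0, -0.037]]
    - [[-0.066, 0.54, 0], [0, 0, -0.05]]
    - [[-0.078, 0.637, 0], [0, 0, -0.06]]

```text
clock: 33.85
position: [561.3, -16.0, 134.0]
ee_rot: [-0.061, 0.998, 0.0, -0.0]
contact_force: [0.3, 0.4, -2.4]
gripper_width: 62.0
grasp_force: 66.2
```

Emit:
arm_command:
  rows:
    - [[0, 0, 0.04], [0, 0, 0]]
    - [[0, 0, 0.1], [0, 0, 0]]
    - [[0, 0, 0.17], [0, 0, 0]]
    - [[0, 0, 0.24], [0, 0, 0]]
    - [[0, 0, 0.28], [0, 0, 0]]

```text
clock: 34.35
position: [559.7, -19.2, 62.2]
ee_rot: [-0.059, 0.998, -0.0, -0.002]
contact_force: [0.1, 1.1, -3.1]
gripper_width: 62.3
grasp_force: 66.2
```

Emit:
arm_command:
  rows:
    - [[0, 0, 0.01], [0, 0, 0]]
    - [[0, 0, 0.01], [0, 0, 0]]
    - [[0, 0, 0.01], [0, 0, 0]]

```text
clock: 34.65
position: [562.1, -18.4, 62.5]
ee_rot: [-0.06, 0.998, 0.0, 0.001]
contact_force: [-0.2, -0.5, -1.8]
gripper_width: 62.3
grasp_force: 66.2
```

```bash
python3 - <<'E'
from h import *
s=arm.read_state(); print(invJ(s['position']))
plan([(*J(-1,-1),40,YAW+90)])
E
```

```text
[-0.80130754 -2.71895304]
t 34.65 pos [562.1 -18.4  62.5] F [-0.2 -0.5 -1.8] w 62.3 j6 -1.71
   (np.float64(561.7267969065184), np.float64(-16.71243712520486), 40, 96.87) shift [0.0009, 0.0069, 0.09] turn [-0.0, 0.0004, -0.0002] rows 0.5
```

Emit:
arm_command:
  rows:
    - [[0.003, 0.004, 0.03], [0, 0, 0]]
    - [[0.003, 0.004, 0.06], [0, 0, 0]]
    - [[0.003, 0.004, 0.08], [0, 0, 0]]
    - [[0.003, 0.004, 0.09], [0, 0, 0]]
    - [[0.003, 0.004, 0.09], [0, 0, 0]]

```text
clock: 35.15
position: [560.4, -17.4, 38.7]
ee_rot: [-0.06, 0.998, -0.0, -0.001]
contact_force: [-0.0, 0.0, -2.9]
gripper_width: 62.2
grasp_force: 66.2
```

Emit:
arm_command:
  rows:
    - [[0, 0, 0.005], [0, 0, 0]]
    - [[0, 0, 0.009], [0, 0, 0]]
    - [[0, 0, 0.009], [0, 0, 0]]

```text
clock: 35.45
position: [560.7, -17.4, 37.0]
ee_rot: [-0.06, 0.998, 0.0, 0.0]
contact_force: [-0.7, 0.1, -2.4]
gripper_width: 61.7
grasp_force: 66.2
```

```bash
python3 - <<'E'
from h import *
s=arm.read_state(); print(invJ(s['position']))
plan([(*J(-1,-1),36,YAW+90)])
E
```

```text
[-2.0652306  -1.53457368]
t 35.45 pos [560.7 -17.4  37. ] F [-0.7  0.1 -2.4] w 61.7 j6 -1.71
   (np.float64(561.7267969065184), np.float64(-16.71243712520486), 36, 96.87) shift [-0.0043, 0.0021, 0.0042] turn [0.0, 0.0, -0.0002] rows 0.0
```

Emit:
arm_command:
  rows:
    - [[0, 0, 0.003], [0, 0, 0]]
    - [[0, 0, 0.006], [0, 0, 0]]
    - [[0, 0, 0.006], [0, 0, 0]]

```text
clock: 35.75
position: [560.6, -17.4, 35.5]
ee_rot: [-0.06, 0.998, -0.0, -0.0]
contact_force: [-0.4, -0.7, -2.8]
gripper_width: 62.0
grasp_force: 66.2
```

Emit:
arm_command:
  rows:
    - [[-0.004, 0, 0], [0, 0, 0]]
    - [[-0.008, 0, 0], [0, 0, 0]]
    - [[-0.008, 0, 0], [0, 0, 0]]

```text
clock: 36.05
position: [563.0, -17.1, 35.6]
ee_rot: [-0.06, 0.998, 0.0, 0.0]
contact_force: [0.2, -0.9, -2.8]
gripper_width: 62.4
grasp_force: 66.2
```

Emit:
arm_command:
  rows:
    - [[0, 0.004, 0], [0, 0, 0]]
    - [[0, 0.006, 0], [0, 0, 0]]
    - [[0, 0.006, 0], [0, 0, 0]]

```text
clock: 36.35
position: [562.5, -15.6, 35.6]
ee_rot: [-0.06, 0.998, 0.0, -0.0]
contact_force: [-0.2, -1.1, -2.3]
gripper_width: 61.7
grasp_force: 66.2
```

Emit:
arm_command:
  rows:
    - [[-0.003, 0, 0], [0, 0, 0]]
    - [[-0.003, 0, 0], [0, 0, 0]]

```text
clock: 36.55
position: [563.4, -15.6, 35.6]
ee_rot: [-0.06, 0.998, -0.0, 0.0]
contact_force: [-0.4, -0.1, -2.5]
gripper_width: 61.7
grasp_force: 66.2
```

Emit:
arm_command:
  rows:
    - [[-0.003, 0, 0], [0, 0, 0]]
    - [[-0.003, 0, 0], [0, 0, 0]]

```text
clock: 36.75
position: [563.5, -15.6, 35.4]
ee_rot: [-0.06, 0.998, -0.0, -0.001]
contact_force: [-2.3, 0.9, -2.3]
gripper_width: 61.8
grasp_force: 66.3
```

Emit:
arm_command:
  rows:
    - [[0, 0.003, 0], [0, 0, 0]]
    - [[0, 0.003, 0], [0, 0, 0]]

```text
clock: 36.95
position: [563.4, -14.9, 35.3]
ee_rot: [-0.06, 0.998, -0.0, -0.001]
contact_force: [-2.2, -0.2, -1.7]
gripper_width: 62.3
grasp_force: 66.2
```

```bash
python3 - <<'E'
from h import *
s=arm.read_state(); print(invJ(s['position']))
plan([(*J(1,1),35.5,YAW+90)])
E
```

```text
[0.89675174 0.61021484]
t 36.95 pos [563.4 -14.9  35.3] F [-2.2 -0.2 -1.7] w 62.3 j6 -1.71
   (np.float64(563.4732030934816), np.float64(-14.487562874795138), 35.5, 96.87) shift [-0.0004, 0.0016, -0.0006] turn [-0.0, -0.0004, -0.0002] rows 0.0
```

Emit:
arm_command:
  rows:
    - [[0, 0.003, 0], [0, 0, 0]]
    - [[0, 0.003, 0], [0, 0, 0]]

```text
clock: 37.15
position: [563.4, -14.4, 35.4]
ee_rot: [-0.06, 0.998, -0.0, -0.001]
contact_force: [-1.2, -2.2, -2.2]
gripper_width: 61.9
grasp_force: 66.2
```

Emit:
arm_command:
  rows:
    - [[0, 0.002, 0], [0, 0, 0]]
    - [[0, 0.002, 0], [0, 0, 0]]

```text
clock: 37.35
position: [563.4, -14.4, 35.4]
ee_rot: [-0.06, 0.998, -0.001, -0.001]
contact_force: [-0.7, -5.7, -3.0]
gripper_width: 61.7
grasp_force: 66.2
```

Emit:
arm_command:
  rows:
    - [[0, 0, 0.002], [0, 0, 0]]
    - [[0, 0, 0.002], [0, 0, 0]]

```text
clock: 37.55
position: [563.4, -14.4, 35.2]
ee_rot: [-0.06, 0.998, -0.0, -0.001]
contact_force: [-2.2, -5.1, -0.9]
gripper_width: 62.2
grasp_force: 66.5
```

Emit:
arm_command:
  rows:
    - [[0, 0, 0.002], [0, 0, 0]]
    - [[0, 0, 0.002], [0, 0, 0]]

```text
clock: 37.75
position: [563.4, -14.4, 35.0]
ee_rot: [-0.06, 0.998, -0.001, -0.001]
contact_force: [-3.3, -5.1, 0.3]
gripper_width: 62.3
grasp_force: 66.6
```

Emit:
arm_command:
  rows:
    - [[0, 0, 0.001], [0, 0, 0]]
    - [[0, 0, 0.001], [0, 0, 0]]

```text
clock: 37.95
position: [563.4, -14.4, 35.0]
ee_rot: [-0.06, 0.998, -0.001, -0.001]
contact_force: [-2.9, -5.1, 1.1]
gripper_width: 62.3
grasp_force: 66.8
```

Emit:
arm_command:
  rows:
    - [[0, 0, 0], [0, 0, 0]]
    - [[0, 0, 0], [0, 0, 0]]
    - [[0, 0, 0], [0, 0, 0]]
    - [[0, 0, -0.02], [0, 0, 0]]
    - [[0, 0, -0.06], [0, 0, 0]]
  grip: 1

```text
clock: 38.45
position: [563.6, -13.3, 49.3]
ee_rot: [-0.06, 0.998, -0.0, -0.001]
contact_force: [0.5, -0.5, -1.0]
gripper_width: 85.7
grasp_force: 0.0
```

Emit:
arm_command:
  rows:
    - [[0, 0, -0.1], [0, 0, 0]]
    - [[0, 0, -0.3], [0, 0, 0]]
    - [[0, 0, -0.45], [0, 0, 0]]
    - [[0, 0, -0.6], [0, 0, 0]]
    - [[0, 0, -0.6], [0, 0, 0]]

```text
clock: 38.95
position: [567.4, -13.1, 206.9]
ee_rot: [-0.06, 0.998, 0.0, 0.007]
contact_force: [-0.1, 1.1, -0.2]
gripper_width: 85.3
grasp_force: 0.0
```

```bash
cat > pm.py <<'E'
from h import *
im,d,i=snap('wrist'); P=cloud(d,i); Z=P[...,2]
plan([])
a=np.radians(YAW); Q=P[...,:2]-O; jx=Q@[np.cos(a),np.sin(a)]; jy=Q@[-np.sin(a),np.cos(a)]
hsv=cv2.cvtColor(im,cv2.COLOR_BGR2HSV); ck=(hsv[...,0]>105)&(hsv[...,0]<125)&(hsv[...,1]>120)&(d>0)&(Z>45)&(Z<53)&(abs(jx)<90)&(abs(jy)<45)
st=(hsv[...,1]<90)&(d>0)&(Z>46.5)&(Z<53)
print('rect',rects(im,i,(105,120,40),(125,255,255),49,800,P,(45,53)), 'z',np.median(Z[ck]))
f=lambda v,q: np.percentile(v,q).round(1) if len(v)>3 else None
for y in (-25,-10,10,25):
    k=ck&(abs(jy-y)<4); e=st&(abs(jy-y)<4)&(jx>65)&(jx<95); print('y',y,'panel x',f(jx[k],[1,99]),'stop x',f(jx[e],[2,98]),f(Z[k&(jx>60)],50),f(Z[k&(jx<-60)],50))
for x in (-52,0,52):
    k=ck&(abs(jx-x)<6); e=st&(abs(jx-x)<6)&(jy>25)&(jy<55); print('x',x,'panel y',f(jy[k],[1,99]),'stop y',f(jy[e],[2,98]))
E
python3 - <<'E'
from pm import *
cv2.imwrite('pics/w6.png',cv2.resize(im[0:300,100:500],(800,600)))
E
```

```text
t 39.0 pos [565.5 -13.1 203.6] F [-0.3  0.4 -0.5] w 85.4 j6 -1.71
rect [(array([314., 165.]), array([563. , -13.5, 148. ,  62.8,   6.9]))] z 49.067334188806825
y -25 panel x [-73.3  72.4] stop x [74.6 87.2] 49.0 49.0
y -10 panel x [-73.3  72.5] stop x [74.7 87.2] 48.9 49.1
y 10 panel x [-73.3  72.1] stop x [74.7 87.3] 49.1 49.1
y 25 panel x [-73.3  72.1] stop x [74.4 87.1] 49.0 49.0
x -52 panel y [-29.5  32.1] stop y [33.1 44.4]
x 0 panel y [-29.7  31.9] stop y None
x 52 panel y [-29.7  31.4] stop y [32.6 44.7]
```

View pics/w6.png

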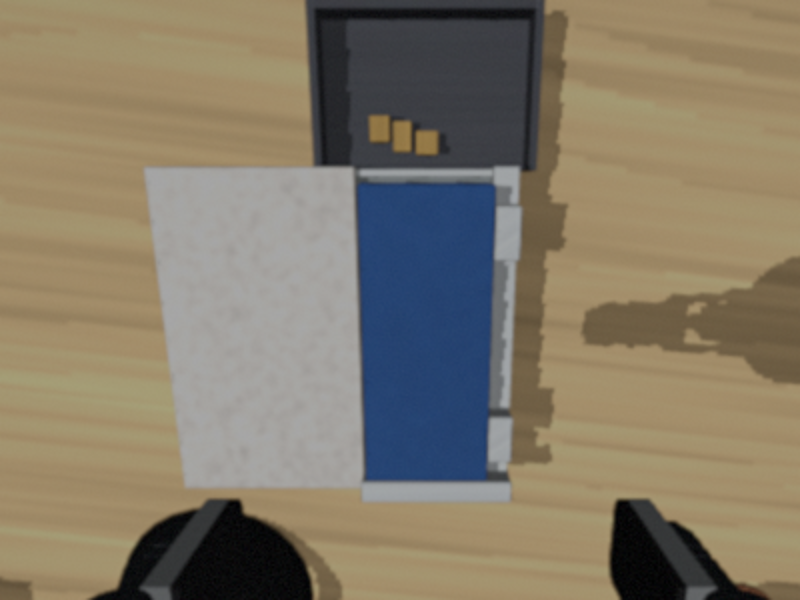

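The panel lies flat (z 49) and square, with perhaps about 0.5 mm left at the end stop. I'll nudge it lightly against the end stop and the side stops.

```bash
python3 - <<'E'
from h import *
plan([(*J(-100,1),110,YAW+90),(*J(-100,1),41,YAW+90,20)])
E
```

```text
t 39.0 pos [565.5 -13.1 203.6] F [-0.3  0.4 -0.5] w 85.4 j6 -1.71
   (np.float64(463.1983720498123), np.float64(-26.568881476816745), 110, 96.87) shift [0.416, -0.005, 0.3707] turn [0.0003, 0.0027, -0.0] rows 2.9
   (np.float64(463.1983720498123), np.float64(-26.568881476816745), 41, 96.87) shift [0.0, 0.0, 0.276] turn [0.0, 0.0, 0.0] rows 3.5
```

Emit:
arm_command:
  rows:
    - [[0.14, -0.002, 0.05], [0, 0.002, 0]]
    - [[0.28, -0.004, 0.15], [0, 0.002, 0]]
    - [[0.416, -0.005, 0.26], [0, 0.002, 0]]
    - [[0.416, -0.005, 0.37], [0, 0.002, 0]]
    - [[0.416, -0.005, 0.37], [0, 0.002, 0]]
  grip: 0.47

```text
clock: 39.5
position: [456.8, -27.9, 103.8]
ee_rot: [-0.059, 0.998, -0.001, -0.007]
contact_force: [0.5, 0.3, 0.3]
gripper_width: 40.4
grasp_force: 0.0
```

Emit:
arm_command:
  rows:
    - [[0, 0, 0.08], [0, 0, 0]]
    - [[0, 0, 0.16], [0, 0, 0]]
    - [[0, 0, 0.23], [0, 0, 0]]
    - [[0, 0, 0.265], [0, 0, 0]]
    - [[0, 0, 0.265], [0, 0, 0]]

```text
clock: 40.0
position: [460.5, -27.1, 40.1]
ee_rot: [-0.06, 0.998, -0.0, -0.004]
contact_force: [0.6, -0.5, -0.2]
gripper_width: 40.5
grasp_force: 0.0
```

Emit:
arm_command:
  rows:
    - [[0, 0, 0], [0, 0, 0]]
    - [[0, 0, 0], [0, 0, 0]]

```text
clock: 40.2
position: [461.2, -27.0, 41.5]
ee_rot: [-0.06, 0.998, -0.0, -0.002]
contact_force: [-0.8, 0.5, 0.7]
gripper_width: 40.1
grasp_force: 0.0
```

```bash
python3 - <<'E'
from h import *
s=arm.read_state(); print(invJ(s['position']))
plan([(*J(-88.5,1),41,YAW+90,25)])
E
```

```text
[-102.00366539    0.8462648 ]
t 40.2 pos [461.2 -27.   41.5] F [-0.8  0.5  0.7] w 40.1 j6 -1.74
   (np.float64(474.6158033072598), np.float64(-25.193285794408347), 41, 96.87) shift [-0.054, 0.0006, 0.0018] turn [0.0001, -0.0013, -0.0001] rows 0.5
```

Emit:
arm_command:
  rows:
    - [[-0.018, 0, 0], [0, -0.001, 0]]
    - [[-0.036, 0, 0], [0, -0.001, 0]]
    - [[-0.052, 0, 0], [0, -0.001, 0]]
    - [[-0.058, 0, 0], [0, -0.001, 0]]
    - [[-0.058, 0, 0], [0, -0.001, 0]]

```text
clock: 40.7
position: [475.0, -25.4, 40.4]
ee_rot: [-0.06, 0.998, -0.0, -0.002]
contact_force: [0.3, -0.4, -0.1]
gripper_width: 40.4
grasp_force: 0.0
```

Emit:
arm_command:
  rows:
    - [[-0.003, 0, 0], [0, 0, 0]]
    - [[-0.003, 0, 0], [0, 0, 0]]

```text
clock: 40.9
position: [475.3, -25.4, 40.4]
ee_rot: [-0.06, 0.998, -0.0, -0.002]
contact_force: [-0.3, 0.6, -0.6]
gripper_width: 40.2
grasp_force: 0.0
```

Emit:
arm_command:
  rows:
    - [[-0.003, 0, 0], [0, 0, 0]]
    - [[-0.003, 0, 0], [0, 0, 0]]

```text
clock: 41.1
position: [476.2, -25.3, 40.5]
ee_rot: [-0.06, 0.998, -0.0, -0.002]
contact_force: [-0.5, 0.3, 0.8]
gripper_width: 40.0
grasp_force: 0.0
```

Emit:
arm_command:
  rows:
    - [[-0.002, 0, 0], [0, 0, 0]]
    - [[-0.002, 0, 0], [0, 0, 0]]

```text
clock: 41.3
position: [476.7, -25.2, 40.5]
ee_rot: [-0.06, 0.998, -0.0, -0.002]
contact_force: [0.4, -0.8, 0.4]
gripper_width: 40.0
grasp_force: 0.0
```

Emit:
arm_command:
  rows:
    - [[-0.002, 0, 0], [0, 0, 0]]
    - [[-0.002, 0, 0], [0, 0, 0]]

```text
clock: 41.5
position: [477.1, -25.2, 40.4]
ee_rot: [-0.06, 0.998, -0.0, -0.002]
contact_force: [0.2, 0.3, 0.4]
gripper_width: 40.6
grasp_force: 0.0
```

Emit:
arm_command:
  rows:
    - [[-0.002, 0, 0], [0, 0, 0]]
    - [[-0.002, 0, 0], [0, 0, 0]]

```text
clock: 41.7
position: [477.1, -25.2, 40.3]
ee_rot: [-0.06, 0.998, -0.0, -0.002]
contact_force: [-1.7, -0.4, 0.7]
gripper_width: 40.0
grasp_force: 0.7
```

Emit:
arm_command:
  rows:
    - [[-0.002, 0, 0], [0, 0, 0]]
    - [[-0.002, 0, 0], [0, 0, 0]]

```text
clock: 41.9
position: [477.2, -25.2, 40.3]
ee_rot: [-0.06, 0.998, -0.0, -0.003]
contact_force: [-3.4, 1.1, 2.2]
gripper_width: 40.3
grasp_force: 1.6
```

Emit:
arm_command:
  rows:
    - [[0.02, 0, 0], [0, 0, 0]]
    - [[0.04, 0, -0.1], [0, 0, 0]]
    - [[0.04, 0, -0.25], [0, 0, 0]]
    - [[0.04, 0, -0.4], [0, 0, 0]]
    - [[0.04, 0, -0.4], [0, 0, 0]]
  grip: 0

```text
clock: 42.4
position: [472.7, -25.4, 145.8]
ee_rot: [-0.06, 0.998, 0.001, 0.005]
contact_force: [0.7, 0.6, 0.7]
gripper_width: -0.0
grasp_force: 0.0
```

```bash
python3 - <<'E'
from h import *
plan([(*J(1,-64),120,YAW+90),(*J(1,-64),42,YAW+90,20)])
E
```

```text
t 42.4 pos [472.7 -25.4 145.8] F [0.7 0.6 0.7] w -0.0 j6 -1.74
   (np.float64(571.2483091244857), np.float64(-79.02086998210713), 120, 96.87) shift [-0.3644, -0.2604, 0.1067] turn [0.0002, 0.0034, 0.0003] rows 2.4
   (np.float64(571.2483091244857), np.float64(-79.02086998210713), 42, 96.87) shift [0.0, 0.0, 0.312] turn [0.0, 0.0, 0.0] rows 3.9
```

Emit:
arm_command:
  rows:
    - [[-0.12, -0.08, 0.02], [0, 0.003, 0]]
    - [[-0.24, -0.17, 0.05], [0, 0.003, 0]]
    - [[-0.364, -0.26, 0.106], [0, 0.003, 0]]
    - [[-0.364, -0.26, 0.106], [0, 0.003, 0]]

```text
clock: 42.8
position: [569.0, -81.6, 110.5]
ee_rot: [-0.058, 0.998, -0.001, -0.007]
contact_force: [-0.7, -0.1, -0.2]
gripper_width: 0.1
grasp_force: 0.0
```

Emit:
arm_command:
  rows:
    - [[0, 0, 0.08], [0, 0, 0]]
    - [[0, 0, 0.16], [0, 0, 0]]
    - [[0, 0, 0.24], [0, 0, 0]]
    - [[0, 0, 0.295], [0, 0, 0]]
    - [[0, 0, 0.295], [0, 0, 0]]

```text
clock: 43.3
position: [563.6, -79.9, 37.7]
ee_rot: [-0.06, 0.998, -0.0, -0.009]
contact_force: [-0.2, -0.4, -0.5]
gripper_width: 0.1
grasp_force: 0.0
```

Emit:
arm_command:
  rows:
    - [[0, 0, 0], [0, 0, 0]]
    - [[0, 0, 0], [0, 0, 0]]

```text
clock: 43.5
position: [566.3, -79.8, 40.9]
ee_rot: [-0.06, 0.998, -0.0, -0.005]
contact_force: [-0.2, -0.3, -0.4]
gripper_width: -0.1
grasp_force: 0.0
```

```bash
python3 - <<'E'
from h import *
s=arm.read_state(); print(invJ(s['position']))
plan([(*J(1,-50),42,YAW+90)])
E
```

```text
[ -4.00925606 -64.19997829]
t 43.5 pos [566.3 -79.8  40.9] F [-0.2 -0.3 -0.4] w -0.1 j6 -1.59
   (np.float64(569.5736709024233), np.float64(-65.12138845130147), 42, 96.87) shift [-0.02, 0.0568, -0.0045] turn [-0.0001, -0.0033, -0.0] rows 0.3
```

Emit:
arm_command:
  rows:
    - [[-0.01, 0.015, -0.003], [0, -0.003, 0]]
    - [[-0.01, 0.03, -0.003], [0, -0.003, 0]]
    - [[-0.01, 0.045, -0.003], [0, -0.003, 0]]
    - [[-0.01, 0.056, -0.003], [0, -0.003, 0]]
    - [[-0.01, 0.056, -0.003], [0, -0.003, 0]]

```text
clock: 44.0
position: [566.4, -65.3, 40.8]
ee_rot: [-0.06, 0.998, -0.0, -0.002]
contact_force: [0.1, 0.2, -0.5]
gripper_width: -0.2
grasp_force: 0.0
```

Emit:
arm_command:
  rows:
    - [[0, 0.004, 0], [0, 0, 0]]
    - [[0, 0.008, 0], [0, 0, 0]]
    - [[0, 0.008, 0], [0, 0, 0]]

```text
clock: 44.3
position: [566.2, -63.8, 40.6]
ee_rot: [-0.06, 0.998, -0.0, -0.002]
contact_force: [0.2, 0.4, 1.1]
gripper_width: 0.1
grasp_force: 0.0
```

Emit:
arm_command:
  rows:
    - [[0, 0.004, 0], [0, 0, 0]]
    - [[0, 0.004, 0], [0, 0, 0]]

```text
clock: 44.5
position: [566.1, -62.8, 40.6]
ee_rot: [-0.06, 0.998, -0.0, -0.002]
contact_force: [0.6, 0.3, 0.2]
gripper_width: -0.1
grasp_force: 0.0
```

Emit:
arm_command:
  rows:
    - [[0, 0.004, 0], [0, 0, 0]]
    - [[0, 0.004, 0], [0, 0, 0]]

```text
clock: 44.7
position: [565.9, -61.8, 40.6]
ee_rot: [-0.06, 0.998, -0.0, -0.002]
contact_force: [-0.3, 0.2, 0.4]
gripper_width: -0.2
grasp_force: 0.0
```

Emit:
arm_command:
  rows:
    - [[0, 0.003, 0], [0, 0, 0]]
    - [[0, 0.003, 0], [0, 0, 0]]

```text
clock: 44.9
position: [565.9, -61.0, 40.7]
ee_rot: [-0.06, 0.998, -0.0, -0.002]
contact_force: [0.5, -0.9, -0.5]
gripper_width: -0.3
grasp_force: 0.0
```

Emit:
arm_command:
  rows:
    - [[0, 0.003, 0], [0, 0, 0]]
    - [[0, 0.003, 0], [0, 0, 0]]

```text
clock: 45.1
position: [565.8, -60.3, 40.7]
ee_rot: [-0.06, 0.998, -0.0, -0.002]
contact_force: [0.7, 0.4, -0.7]
gripper_width: -0.5
grasp_force: 0.0
```

Emit:
arm_command:
  rows:
    - [[0, 0.003, 0], [0, 0, 0]]
    - [[0, 0.003, 0], [0, 0, 0]]

```text
clock: 45.3
position: [565.7, -59.5, 40.7]
ee_rot: [-0.06, 0.998, -0.0, -0.002]
contact_force: [-0.1, -0.5, 0.1]
gripper_width: 0.0
grasp_force: 0.0
```

Emit:
arm_command:
  rows:
    - [[0, 0.003, 0], [0, 0, 0]]
    - [[0, 0.003, 0], [0, 0, 0]]

```text
clock: 45.5
position: [565.6, -58.8, 40.7]
ee_rot: [-0.06, 0.998, -0.0, -0.002]
contact_force: [-0.5, -0.1, 0.6]
gripper_width: 0.0
grasp_force: 0.2
```

Emit:
arm_command:
  rows:
    - [[0, 0.003, 0], [0, 0, 0]]
    - [[0, 0.003, 0], [0, 0, 0]]

```text
clock: 45.7
position: [565.5, -58.6, 40.6]
ee_rot: [-0.06, 0.998, -0.0, -0.002]
contact_force: [1.0, -3.9, 0.1]
gripper_width: -0.1
grasp_force: 1.4
```

Emit:
arm_command:
  rows:
    - [[0, -0.03, 0], [0, 0, 0]]
    - [[0, -0.06, 0], [0, 0, 0]]
    - [[0, -0.06, -0.15], [0, 0, 0]]
    - [[0, -0.06, -0.35], [0, 0, 0]]
    - [[0, 0, -0.55], [0, 0, 0]]

```text
clock: 46.2
position: [565.7, -60.0, 177.4]
ee_rot: [-0.059, 0.998, -0.0, -0.002]
contact_force: [1.7, 0.5, -0.4]
gripper_width: 0.2
grasp_force: 0.0
```

Emit:
arm_command:
  rows:
    - [[0, 0.1, -0.1], [0, 0, 0]]
    - [[0, 0.18, -0.1], [0, 0, 0]]
    - [[0, 0.18, -0.1], [0, 0, 0]]
    - [[0, 0.18, -0.1], [0, 0, 0]]
  grip: 1

```text
clock: 46.6
position: [560.4, -14.1, 200.8]
ee_rot: [-0.06, 0.998, -0.0, -0.002]
contact_force: [0.3, -0.3, -0.1]
gripper_width: 58.1
grasp_force: 0.0
```

```bash
python3 - <<'E'
from pm import *
# cork still visible beneath?
ck2=(hsv[...,0]<22)&(hsv[...,1]>70)&(d>0)&(Z>33)&(Z<44)&(abs(jx)<90)&(abs(jy)<60); print('cork px',ck2.sum(), (f(jx[ck2],[5,95]),f(jy[ck2],[5,95])) if ck2.sum()>5 else '')
im,d,i=snap('side'); P=cloud(d,i)
k=(P[...,2]>60)&(P[...,2]<80)&(abs(P[...,0]-478)<50)&(abs(P[...,1]-237)<50); print('scraper top',k.sum(),P[k].mean(0).round(1))
cv2.imwrite('pics/f.png',cv2.resize(im[90:350,180:500],(738,600)))
E
```

```text
t 46.65 pos [560.3 -14.5 200.4] F [ 0.2 -0.7 -0.7] w 65.2 j6 -1.71
rect [(array([314., 178.]), array([563.5, -13.4, 147.8,  63.2,   6.9]))] z 49.07708014584773
y -25 panel x [-72.8  72.4] stop x [75.  86.4] 48.9 49.1
y -10 panel x [-72.8  72.4] stop x [74.7 86.4] 49.1 49.0
y 10 panel x [-72.8  72.6] stop x [75.  86.6] 48.9 49.1
y 25 panel x [-72.8  72.7] stop x [74.8 86.2] 48.9 49.1
x -52 panel y [-30.3  31.8] stop y [32.8 44.8]
x 0 panel y [-30.   31.5] stop y None
x 52 panel y [-29.6  31.9] stop y [32.9 44.3]
cork px 1 
scraper top 189 [476.1 237.8  70.5]
```

View pics/f.png

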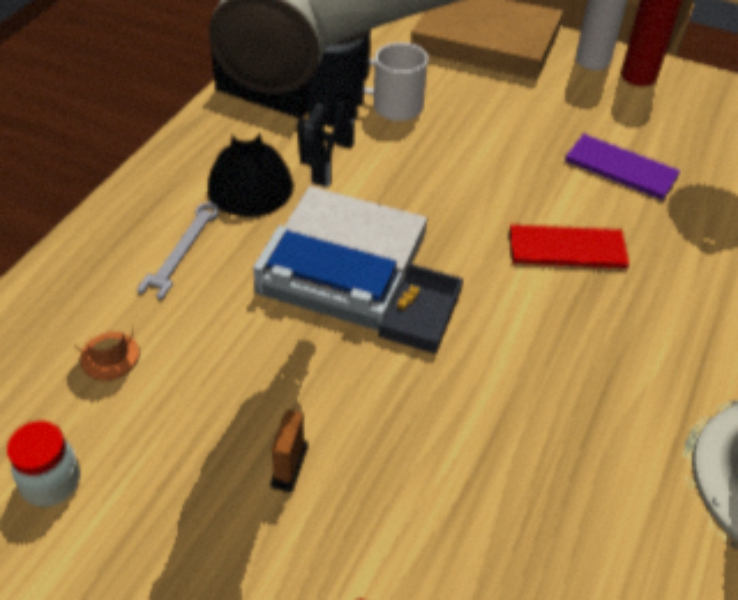

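The final view shows the stack squared in the jig at (335,262) and the chips in the trough at (408,297). The scraper is standing at (290,450), and nothing else has moved. I'm handing the job in.

```bash
python3 -c "
from bench import arm; print(arm.job_done())"
```

```text
the job is handed in; nothing more can be done
None
```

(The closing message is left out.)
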